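# Sort the dotted stamp blocks, then hold the spring jaw open at the mark

## Robot

A 6-joint arm with a two-finger parallel gripper is mounted at the origin on the work surface. World frame = base frame: x ahead of the robot, y to its left, z up, the work surface at z = 0. Lengths are in m, angles in rad, forces in N, time in s.
With the tool pointing down it reaches from about 0.325 to 0.775 m from the base axis. Payload 5.5 kg.
Tool frame: the origin (TCP) lies on the centre line of the jaws, within the pads' length; the fingertips stand robot.finger_overhang ahead of it and the grasp point (between the pads) lies 11 mm behind it (robot.finger_overhang is the distance from the TCP to the fingertips, in m); z points along the fingers, x is the direction in which the jaws open and shut, and the axes are right-handed (so a half turn about z gives the same grasp; the last joint's range is limited). The gripper opens to 85 mm and grips with 20 to 120 N. Pads are 22 mm wide; open, the fingers measure 114 mm over their backs; the gripper's body (76 mm by 85 mm) begins 54 mm behind the grasp point. The pads swing forward as they close: fully open they stand 13 mm farther back than shut.
Start: joints at [-1.256, 0.091, 1.231, -0, 1.82, -0.057], TCP at [0.218, -0.559, 0.239] pointing down, gripper open.
Joint ranges: [-2.87, 2.87], [-0.86, 2.18], [0.17, 2.46], [-1.51, 4.65], [0.06, 2.69], [-2.65, 2.65]. Speed limits (rad/s): [2.57, 2.57, 3.01, 3.14, 3.14, 3.14].

## Interface

Orientations are given as a unit quaternion [w, x, y, z].
In Python, from cell import status, viewer, robot gives the robot as it stands.
- The arm moves only by the tool servo_tool, never from a script. Its argument "steps" is a list of rows, each a list of 3 entries, a list of its own where there are three numbers: the closure, from -1 (fully open) to 1 (shut), then the shift along the tool's x, y, z scaled (see below), then the turn, a rotation vector about the tool's x, y, z scaled (see below). In form: [[hand, [dx, dy, dz], [rx, ry, rz]], ...]. A call has exactly 5 rows; each row is the pose to reach, as a shift and turn from the pose commanded when the call began, along the tool's axes at that moment, turning the shorter way round; what a row does not reach only later rows make up. The controller multiplies each number of a shift by 100 mm and each number of a turn by pi rad. A row lasts 1/10 s, in which the tool goes at most 50 mm and 8.59 degrees, less where a joint would pass 70% of its speed; a pose out of reach is approached as far as the arm can. A call with a number of a shift or a turn outside -1 to 1 is refused whole. A call with a gripper value outside its range is refused whole. The fingers move at their own pace and stop on an object; "squeeze" is the grip in N (left out, the last holds). Time passes only in rows, so rows that repeat a pose let the fingers close, or fill a call up. It gives the time, the measured TCP pose, the force and the opening at its end, in the units of the state.
- status.sense(): the state, without advancing time (a new reading comes with each control period).
- viewer.camera(name): name is "scene" or "top"; returns the picture (420x560x3 uint8, red, green, blue); there is no depth.
- viewer.camera_params(name): a dict with "fx", "fy", "cx", "cy" (pixels), "pose" (4x4, takes a point from camera to world coordinates). Camera axes: x right, y down, z forward; pixel columns grow to the right and rows downward; lengths in m; the calibration is good to about 2 mm. A picture is of the moment at which its call begins. camera_params takes no time and is no camera call.
- robot.sign_off(): hands the job in, once; it reports no verdict.
Trained networks look in the newest picture that a camera, given by its name, has taken for a name from the list of things; names that differ only in an ending like _2 or _b are one class to them, and where a whole thing is asked for, a point or a joint stands for the part that bears it (a point fixed in the world has none). Each returns a list of dicts, best first, with "confidence" (0 to 1); they miss things now and then, are a little off and sometimes report something else, mostly with a low value. They report only what shows in the picture. A call takes as long as a camera call. They do not tell look-alikes from the thing itself.
- viewer.find_in(camera, query): "xy" ([column, row] in pixels, amid what is visible of it).
- viewer.masks_of(camera, query): "region" (420x560 bool, what is visible of it) and "xy" ([column, row] in pixels, amid what is visible of it).
- viewer.place_of(camera, query): "xy" ([column, row] in pixels: a listed point, or the origin of a listed thing).
The state is a dict: "clock": time; "joints": joint angles; "qvel": joint speeds; "effort": joint torques, N m; "tool_pos": TCP position; "tcp_rot": TCP orientation; "force": force on the tool from outside, world axes, zero at the start; "moment": the same for the moment, N m; "grip_width": finger opening in m.
Only numpy, scipy, OpenCV 4.12 (cv2) and the standard library are available. Lean on these libraries where they do the work, as an engineer would, in place of code of your own. Each camera call takes 0.05 s, during which the arm holds its last target.

## Task

Four clear stamp blocks stand on the bamboo turntable: set the one with the green dot (good) flat in either pocket of the blue soap mold and the one with the red dot (reject) flat in the white dish, both dot up and set down rather than dropped, and leave the two without a dot on the turntable. Then take the spring jaw of the work holder by its bow handle, pull it open until its pointer stands level with the red index on the scale, and finish still holding it there against the spring, without letting go, so that I can load the block for burnishing. Leave the other things on the table where they are.

Things in the scene. Friction and masses are not known exactly. Their poses are not given: they have to be found in the camera images.
- turntable: (all sizes here and below in mm) round bamboo turntable, 230 across, its flat top 36 above the table; origin on the table at its centre. The foot is fixed; the platter turns on a stiff bearing (about 0.1 N m) and its turning does not show in this pose
- block_green: clear acrylic stamp block with a green dot (20 across) on top, 40 (its x) x 50 (its y) x 25 high, 59 g; origin at the centre of its underside, z up. Stands on the turntable at the start, about 70 from its centre, with room for fingers beside its 50 mm sides (closing along its x); the four blocks' places are mixed
- block_red: clear acrylic stamp block with a red dot (20 across) on top, 40 (its x) x 50 (its y) x 25 high, 59 g; origin at the centre of its underside, z up. Stands on the turntable likewise
- block_plain_a: clear stamp block without a dot, 40 (its x) x 50 (its y) x 25 high, 59 g; origin at the centre of its underside, z up. Stays on the turntable
- block_plain_b: clear stamp block without a dot, 40 (its x) x 50 (its y) x 25 high, 59 g; origin at the centre of its underside, z up. Stays on the turntable
- mold: blue silicone soap mold, 124 (its x) x 160 (its y) x 28 high, loose, 450 g; origin at the centre of its underside. Two open pockets side by side along its y, each 108 (x) x 68 (y) x 22 deep inside, centred at y = +38 and -38, floor 6 above the table; a block lies flat in a pocket either way round and then stands 3 out of it. Its x axis points within 0.25 rad of world x
- pocket_a (a point): centre of the floor of the mold's pocket on its +y side
- pocket_b (a point): centre of the floor of the mold's pocket on its -y side
- dish: shallow round white ceramic dish, 150 across the rim, 22 high, loose, 500 g; origin at the centre of its underside; flat floor about 116 across, 5 above the table
- holder: spring-jaw work holder, stuck down by suction feet: grey bed 230 (its x) x 124 (its y), top 24 above the table; origin on the table at the bed's centre. Aluminium fixed jaw at its +x end (top 64 above the table), lower end block at its -x end, two guide rods along x between them, carrying telescoping spring tubes. Its x axis points away from the robot within 0.3 rad of world x
- jaw: sliding aluminium jaw of the holder, 24 x 86, top 62 above the table; origin under it at table height. At rest it is shut against the fixed jaw; it slides along the holder's -x (towards the robot), at most 78, against springs: about 4.6 N at rest, rising 130 N per m (10.4 to 13.7 N at the mark). Let go, it springs shut. Axes as the holder's
- jaw_bar (a point): middle of the bow handle's black round bar on the sliding jaw: bar 12 thick, running along the holder's y, 72 long between its two posts, centre 98 above the table and 36 above the jaw's top
- jaw_pointer (a point): the yellow pointer line on the +y side of the sliding jaw, at its scale, 34 above the table; moves with the jaw, in line with the bar along x
- index_mark (a point): the point on the scale that the red index (a 12 wide clip on the bed's +y edge with a 3 wide red tongue in) shows, 34 above the table, axes as the holder's; on it the pointer must stand: same position along the holder's x. It is fixed, 45 to 70 from the pointer's rest, different each time
- burnisher: stainless spoon-shaped burnisher, about 150 long, lying on the table; origin near its middle. Not to be moved
- ink_tin: flat square ink tin with green lid, 74 x 74 x 19. Not to be moved
- jar: amber glass jar with brass lid, 56 across, 62 high. Not to be moved
- brayer: rubber roller with a wooden handle, about 170 long, lying right of the holder. Not to be moved
- glue: white bottle with orange cap, 48 across, 110 high. Not to be moved
Mind the look-alikes: they are no part of the job. Leave any orange, purple or yellow look-alike of the block_green alone.

How it is judged:
On the way, in this order (a step that is already met when the one before it is completed fails the run):
1. the green-dot block lies flat in a pocket of the mold and the red-dot block flat in the dish, both let go (x of block_green in the frame of mold between -0.045 and 0.045 m and y of block_green in the frame of mold between -0.07 and 0.07 m and z of block_green in the frame of mold below 0.01 m and angle between each of block_green, block_red's own z axis and vertical below 0.12 rad and horizontal distance between block_red and dish below 0.045 m and z of block_red in the frame of dish below 0.01 m and contact force between the fingers and block_green below 0.1 N and contact force between the fingers and block_red below 0.1 N and linear speed of each of block_green, block_red below 0.03 m/s and horizontal distance between each of block_plain_a, block_plain_b and turntable below 0.105 m and height (world z) of each of block_plain_a, block_plain_b above 0.03 m), for 0.2 s.
2. the jaw is held open in the fingers with its pointer at the red index (x of jaw_pointer in the frame of index_mark between -0.005 and 0.005 m and contact force between the fingers and jaw above 2 N), for 0.5 s.
At the end, for the whole second after the job is handed in: Pointer within 5 mm of the index along the scale, the jaw held by the fingers (over 2 N); green-dot block flat, dot up, on the floor of a mold pocket, red-dot block flat, dot up, on the dish floor, both at rest; the two undotted blocks on the turntable (all of step 2 and x of block_green in the frame of mold between -0.045 and 0.045 m and y of block_green in the frame of mold between -0.07 and 0.07 m and z of block_green in the frame of mold below 0.01 m and angle between each of block_green, block_red's own z axis and vertical below 0.12 rad and horizontal distance between block_red and dish below 0.045 m and z of block_red in the frame of dish below 0.01 m and linear speed of each of block_green, block_red below 0.03 m/s and horizontal distance between each of block_plain_a, block_plain_b and turntable below 0.105 m and height (world z) of each of block_plain_a, block_plain_b above 0.03 m); the arm keeps its last pose, push and grip.
It fails at once if a dotted block is dropped (falls free faster than 0.7 m/s) ((linear speed of block_green above 0.7 m/s and contact force between the fingers and block_green below 0.1 N) or (linear speed of block_red above 0.7 m/s and contact force between the fingers and block_red below 0.1 N)).
It fails at once if the burnisher, ink tin, jar, brayer or glue bottle is moved more than 30 mm (distance of any of burnisher, ink_tin, jar, brayer, glue from where it was at the start of the episode above 0.03 m).
It also fails if it takes over 64 s, if anything falls off the work surface, if the arm or the gripper's body presses on something with over 40 N, if the wrist force passes 120 N, or if a joint passes its speed limit or range.

## Working session

There is one attempt and no reset: what is moved stays moved. The work goes in short steps, Python scripts to look and compute and a tool call to move; the robot and the scene stay as the last step left them, time stands still between calls to the robot, and variables do not carry over. Pictures are saved under pics/ and viewed, and the job is handed in when it is done.

Besides the shell and the picture viewer there is one more tool, called after ">>>" as name(argument=value, ...), one argument or row to a line, values as JSON. servo_tool: Moves the arm, as the interface text tells. Shifts and turns lie within -1 to 1; 1 stands for 100 mm of shift or pi rad of turn. Its arguments: {"type":"object","properties":{"steps":{"type":"array"},"squeeze":{"type":"number"}},"required":["steps"]}

```bash
ls; mkdir -p pics
python3 - <<'E'
from cell import status, viewer, robot
import cv2
print(status.sense()); print(robot.finger_overhang)
for n in("scene","top"):
    im=viewer.camera(n); cv2.imwrite(f"pics/{n}0.png",im[:,:,::-1]); p=viewer.camera_params(n); print(n,p)
E
```

```text
pics
{'clock': 0.0, 'joints': array([-1.25570177e+00,  9.18515283e-02,  1.23191687e+00,  1.39344244e-05,
        1.81978980e+00, -5.66942483e-02]), 'qvel': array([ 1.18907107e-03,  6.48803525e-05,  3.79674016e-04, -1.29698764e-03,
        1.87353329e-03,  3.47643629e-04]), 'effort': array([ 1.43413457e-03, -4.58728588e+01, -4.18025637e+01,  2.30264222e-04,
        1.18026146e-02, -1.66781643e-05]), 'tool_pos': array([ 0.21789051, -0.55874499,  0.23813774]), 'tcp_rot': array([-6.04950350e-04,  8.25616277e-01, -5.64231155e-01, -7.74548243e-04]), 'force': array([-0.34241871, -0.54243272,  0.3230704 ]), 'moment': array([-0.0608881 ,  0.06014587,  0.01584405]), 'grip_width': 0.08519208001513136}
0.008
scene {'fx': 387.8579694783554, 'fy': 387.8579694783554, 'cx': 275.80567988976327, 'cy': 202.37276970532366, 'pose': array([[ 0.69961242,  0.49026455, -0.51979143,  1.08650039],
       [ 0.71449767, -0.47394794,  0.51465176, -0.5512013 ],
       [ 0.00596144, -0.73144653, -0.68187274,  0.78977369],
       [ 0.        ,  0.        ,  0.        ,  1.        ]])}
top {'fx': 490.95373322740596, 'fy': 490.95373322740596, 'cx': 285.90409199239417, 'cy': 210.09990901910686, 'pose': array([[ 0.00196031, -0.98223125,  0.18766442,  0.2340372 ],
       [-0.99993011, -0.0041133 , -0.01108382, -0.00765817],
       [ 0.0116588 , -0.18762958, -0.98217066,  1.72341378],
       [ 0.        ,  0.        ,  0.        ,  1.        ]])}
```

View pics/scene0.png

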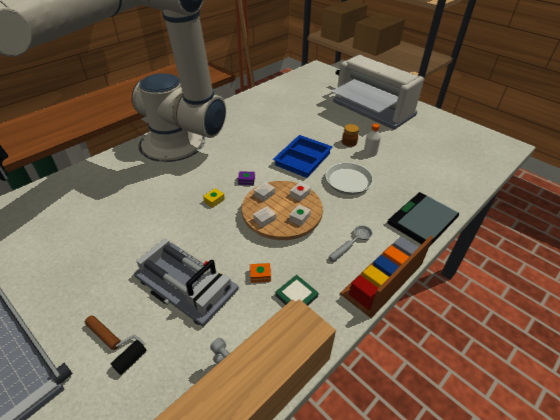

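View pics/top0.png

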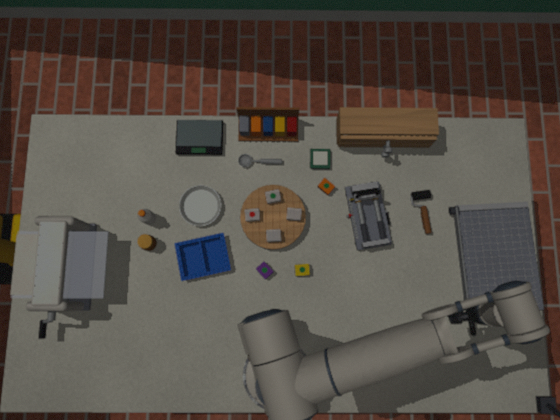

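```bash
cat > h.py <<'E'
from cell import status, viewer, robot
import numpy as np, cv2
P={n:viewer.camera_params(n) for n in("scene","top")}
def ray(n,uv,z):
    p=P[n];T=p["pose"];d=T[:3,:3]@np.array([(uv[0]-p["cx"])/p["fx"],(uv[1]-p["cy"])/p["fy"],1]);o=T[:3,3]
    return o+d*(z-o[2])/d[2]
def proj(n,X):
    p=P[n];T=p["pose"];c=T[:3,:3].T@(np.asarray(X,float)-T[:3,3]);return np.array([p["fx"]*c[0]/c[2]+p["cx"],p["fy"]*c[1]/c[2]+p["cy"]])
def crop(im,u0,v0,u1,v1,s,name):
    c=cv2.resize(im[v0:v1,u0:u1,::-1],None,fx=s,fy=s,interpolation=cv2.INTER_CUBIC);cv2.imwrite("pics/"+name,c)
E
python3 - <<'E'
from h import *
H=dict(block_green=.061,block_red=.061,turntable=0,mold=0,dish=0,holder=0,jaw=0,jaw_bar=.098,jaw_pointer=.034,index_mark=.034,pocket_a=.006,pocket_b=.006)
t=viewer.camera("top");s=viewer.camera("scene")
for q,z in H.items():
    for c in("top","scene"):
        f=viewer.place_of if not q.startswith("block") else viewer.find_in
        for r in f(c,q)[:4]:
            print(q,c,np.round(r["xy"],1),round(r["confidence"],2),np.round(ray(c,r["xy"],z),4))
crop(t,160,170,320,290,5,"t1.png");crop(t,330,170,440,250,7,"t2.png")
crop(s,225,120,385,240,5,"s1.png");crop(s,125,230,245,320,6,"s2.png")
E
```

```text
block_green top [322.8 188.2] 0.73 [ 0.6298 -0.1547  0.061 ]
block_green top [273.3 195.5] 0.72 [0.603  0.0174 0.061 ]
block_green top [264.9 270.4] 0.64 [0.3447 0.0439 0.061 ]
block_green scene [242.5 175.2] 0.79 [0.3773 0.0106 0.061 ]
block_green scene [260.4 272.2] 0.57 [ 0.6752 -0.1921  0.061 ]
block_green scene [213.1 195.7] 0.57 [ 0.3892 -0.1083  0.061 ]
block_green scene [300.9 213.8] 0.53 [0.6096 0.0157 0.061 ]
block_red scene [299.2 191.2] 0.55 [0.5439 0.0793 0.061 ]
turntable top [273.5 219.7] 0.76 [0.5284 0.017  0.    ]
turntable top [198.6 205.8] 0.57 [0.5777 0.2848 0.    ]
turntable top [364.  195.3] 0.35 [ 0.6188 -0.3083  0.    ]
turntable scene [282.4 213.9] 0.57 [0.5327 0.0244 0.    ]
mold top [201.2 258.3] 0.56 [0.3903 0.2691 0.    ]
mold scene [304.4 158.8] 0.85 [0.3968 0.2667 0.    ]
dish top [200.6 203.8] 0.71 [0.585 0.278 0.   ]
dish top [362.  196.4] 0.5 [ 0.6147 -0.301   0.    ]
dish top [191.  258.8] 0.34 [0.3884 0.3047 0.    ]
dish scene [346.9 181.4] 0.79 [0.5716 0.2755 0.    ]
dish scene [263.3 218.4] 0.21 [ 0.5076 -0.0278  0.    ]
holder top [365.6 216. ] 
[... 283 characters left out ...]
.598 -0.296  0.098]
jaw_bar scene [202.3 272.9] 0.7 [ 0.609  -0.3028  0.098 ]
jaw_bar scene [296.8 164.8] 0.53 [0.4868 0.1276 0.098 ]
jaw_pointer top [349.1 200.4] 0.81 [ 0.5926 -0.2493  0.034 ]
jaw_pointer scene [220.9 271.3] 0.85 [ 0.592 -0.245  0.034]
pocket_a top [192.4 258.3] 0.8 [0.3896 0.2988 0.006 ]
pocket_a top [216.3 254.2] 0.73 [0.4042 0.216  0.006 ]
pocket_a scene [297.4 163.7] 0.72 [0.4043 0.2237 0.006 ]
pocket_a scene [308.2 154. ] 0.64 [0.3926 0.2901 0.006 ]
pocket_b top [192.4 258.3] 0.8 [0.3896 0.2988 0.006 ]
pocket_b top [216.3 254.2] 0.73 [0.4042 0.216  0.006 ]
pocket_b scene [297.4 163.7] 0.72 [0.4043 0.2237 0.006 ]
pocket_b scene [308.2 154. ] 0.64 [0.3926 0.2901 0.006 ]
```

```bash
sleep 0; ls pics
```

```text
s1.png
s2.png
scene0.png
t1.png
t2.png
top0.png
```

View pics/t1.png

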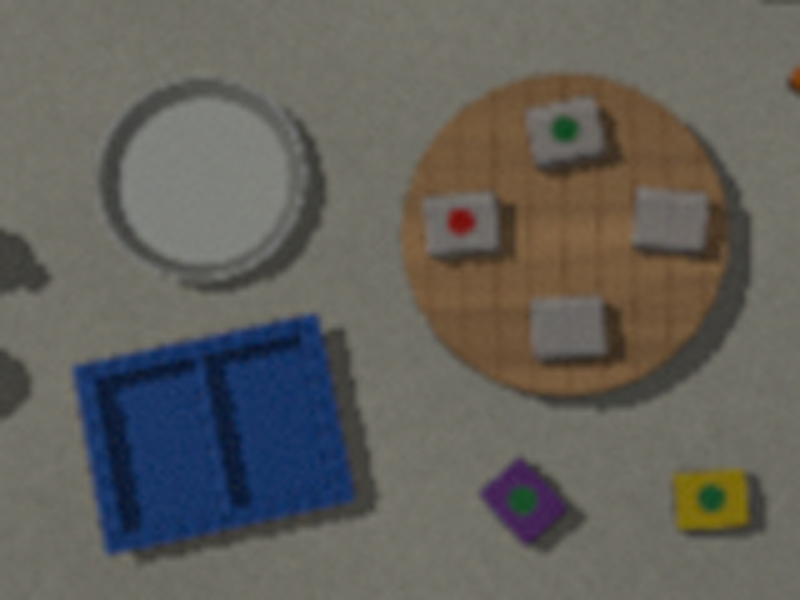

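View pics/s1.png

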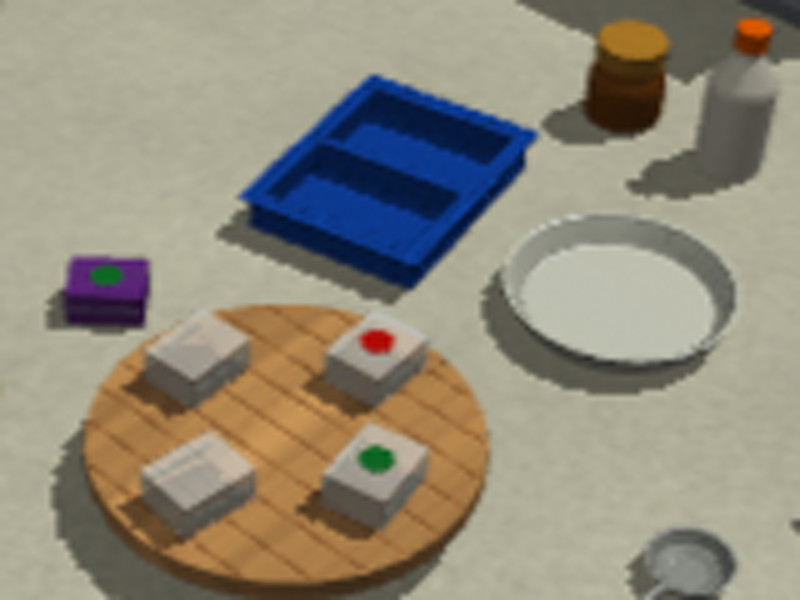

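View pics/t2.png

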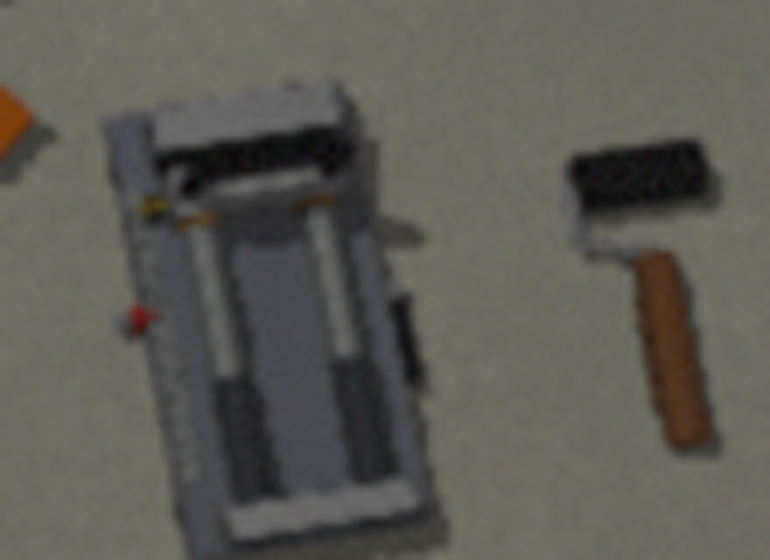

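View pics/s2.png

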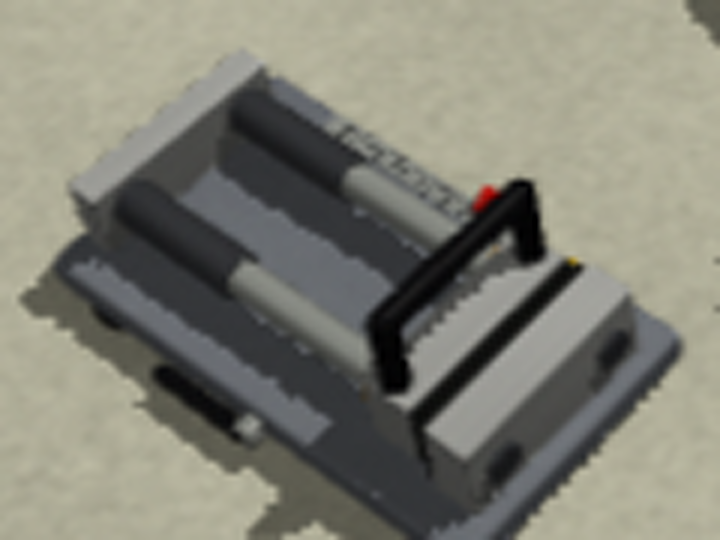

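```bash
cat >> h.py <<'E'
def rect(im,n,z,x0,x1,y0,y1,mm=0.5):
    # output: col = (y1-y)/mm, row=(x1-x)/mm  (x up, y left)
    w=int((y1-y0)*1000/mm);h=int((x1-x0)*1000/mm)
    W=[(x1,y1),(x1,y0),(x0,y0),(x0,y1)];src=np.float32([proj(n,(a,b,z)) for a,b in W]);dst=np.float32([[0,0],[w,0],[w,h],[0,h]])
    return cv2.warpPerspective(im,cv2.getPerspectiveTransform(src,dst),(w,h),flags=cv2.INTER_CUBIC)
E
python3 - <<'E'
from h import *
from scipy import ndimage as nd
ims={n:viewer.camera(n) for n in P}
out=[]
for n,im in ims.items():
    r=rect(im,n,.061,.38,.68,-.12,.18);out.append(r)
    hsv=cv2.cvtColor(r,cv2.COLOR_RGB2HSV)
    for nm,m in dict(g=(hsv[...,0]>45)&(hsv[...,0]<85)&(hsv[...,1]>130),r=((hsv[...,0]<6)|(hsv[...,0]>174))&(hsv[...,1]>170)).items():
        l,k=nd.label(m)
        for i in range(1,k+1):
            a=(l==i).sum()
            if a>500:
                c=nd.center_of_mass(l==i);print(n,nm,a/4,"x %.4f y %.4f"%(.68-c[0]*.0005,.18-c[1]*.0005))
    # blocks: low sat within disc
    m=((hsv[...,1]<70)&(hsv[...,2]>(120 if n=='top' else 185))).astype(np.uint8)
    m=cv2.morphologyEx(m,cv2.MORPH_OPEN,np.ones((9,9)))
    cs,_=cv2.findContours(m,cv2.RETR_EXTERNAL,cv2.CHAIN_APPROX_NONE)
    for c in cs:
        if 1500<cv2.contourArea(c)/.25*.0625*4<40000 and cv2.contourArea(c)>3000:
            b=cv2.minAreaRect(cv2.convexHull(c));print(n,"blk x %.4f y %.4f"%(.68-b[0][1]*.0005,.18-b[0][0]*.0005),np.round(np.array(b[1])/2,1),round(b[2],1))
            cv2.drawContours(r,[np.int32(cv2.boxPoints(b))],-1,(255,0,255),1)
cv2.imwrite("pics/r1.png",cv2.resize(np.hstack(out),(800,400))[:,:,::-1])
E
```

```text
scene g 232.0 x 0.6011 y 0.0207
scene g 169.0 x 0.3857 y -0.1039
scene g 143.5 x 0.3847 y 0.0196
scene r 252.0 x 0.5353 y 0.0919
top g 133.25 x 0.6035 y 0.0200
top r 153.75 x 0.5382 y 0.0909
```

View pics/r1.png

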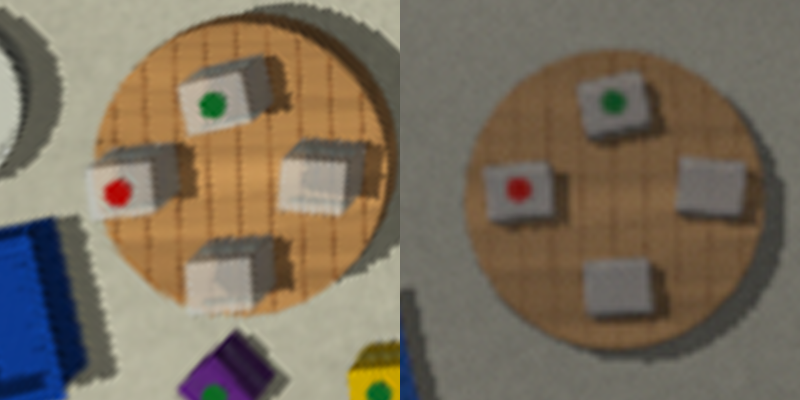

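Run:
```python
from h import *
from scipy import ndimage as nd
ims={n:viewer.camera(n) for n in P}
for n in P:
    im=ims[n]
    r=rect(im,n,.061,.38,.68,-.12,.18)
    hsv=cv2.cvtColor(r,cv2.COLOR_RGB2HSV)
    for nm,(x,y) in dict(green=(.602,.020),red=(.537,.091)).items():
        cc=int((.18-y)/.0005);rr=int((.68-x)/.0005)
        s=slice(rr-80,rr+80),slice(cc-80,cc+80)
        lab=r[s].astype(float); wood=lab[...,0]-lab[...,2]; 
        g=lab.mean(2)
        m=((wood<(lab[...,0]*.25))&(g>(95 if n=='top' else 190)) ).astype(np.uint8)
        hs=hsv[s]; d=np.hypot(*np.mgrid[-80:80,-80:80]); m[d<28]=1
        m=cv2.morphologyEx(m,cv2.MORPH_OPEN,np.ones((11,11)));l,k=nd.label(m);m=(l==l[80,80])
        c,_=cv2.findContours(m.astype(np.uint8),0,1)
        b=cv2.minAreaRect(max(c,key=len)); print(n,nm,"x %.4f y %.4f"%(x-(b[0][1]-80)*.0005,y-(b[0][0]-80)*.0005),np.round(np.array(b[1])/2,1),round(b[2],1))
        cv2.drawContours(r,[np.int32(cv2.boxPoints(b))+[cc-80,rr-80]],-1,(255,0,255),1)
    cv2.imwrite(f"pics/r2{n}.png",r[:,:,::-1])
r=np.hstack([cv2.imread("pics/r2scene.png")[:440,60:],cv2.imread("pics/r2top.png")[:440,60:]]);cv2.imwrite("pics/r3.png",cv2.resize(r,None,fx=.74,fy=.74))
```

```text
scene green x 0.6020 y 0.0200 [27. 27.] 90.0
scene red x 0.5370 y 0.0910 [27. 27.] 90.0
top green x 0.6040 y 0.0208 [38.5 49.5] 77.8
top red x 0.5384 y 0.0922 [39.1 47.8] 84.1
```

View pics/r3.png

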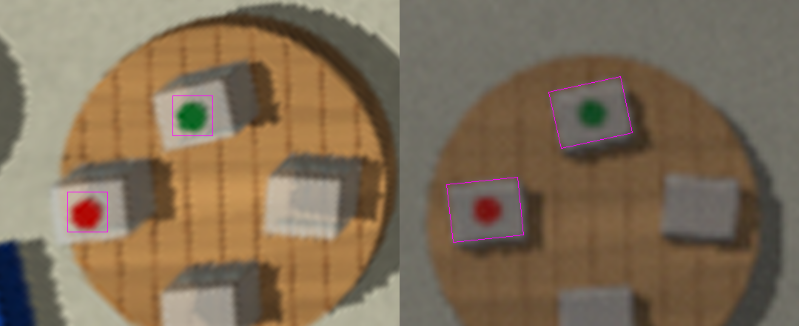

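```bash
cat >> h.py <<'E'
from scipy.spatial.transform import Rotation as Rn
def go(x,y,z,yaw):
    """offset to target (tool down, tool x at yaw deg mod 180) in tool axes, scaled units"""
    s=status.sense();q=s["tcp_rot"];R=Rn.from_quat([q[1],q[2],q[3],q[0]])
    best=None
    for a in (yaw,yaw+180):
        a=np.radians(a);T=Rn.from_matrix(np.array([[np.cos(a),np.sin(a),0],[np.sin(a),-np.cos(a),0],[0,0,-1]]))
        rv=(R.inv()*T).as_rotvec()
        if best is None or np.linalg.norm(rv)<np.linalg.norm(best): best=rv
    d=R.inv().apply(np.array([x,y,z])-s["tool_pos"])
    print("t %.2f tcp %s width %.4f F %s j6 %.2f"%(s["clock"],np.round(s["tool_pos"],4),s["grip_width"],np.round(s["force"],1),s["joints"][5]))
    print("shift",np.round(d/.1,3),"turn",np.round(best/np.pi,4), "rows_min",round(max(np.linalg.norm(d)/.05,np.degrees(np.linalg.norm(best))/8.59),1))
E
python3 - <<'E'
from h import *
ims={n:viewer.camera(n) for n in P}
for n,im in ims.items():
    r=rect(im,n,.028,.28,.50,.15,.39);h=cv2.cvtColor(r,cv2.COLOR_RGB2HSV)
    m=((h[...,0]>105)&(h[...,0]<125)&(h[...,1]>150)).astype(np.uint8)
    c,_=cv2.findContours(m,0,1);b=cv2.minAreaRect(max(c,key=cv2.contourArea))
    print("mold",n,"x %.4f y %.4f"%(.5-b[0][1]*.0005,.39-b[0][0]*.0005),np.round(np.array(b[1])/2,1),round(b[2],1))
    r=rect(im,n,.022,.45,.70,.17,.40);
    cv2.circle(r,(int((.40-.28)/.0005),int((.7-.58)/.0005)),150,(255,0,0),1);cv2.imwrite(f"pics/d{n}.png",r[:,:,::-1])
    r2=rect(im,n,.005,.45,.70,.17,.40)
    g=rect(im,n,.098,.45,.72,-.40,-.18,.5);p=rect(im,n,.034,.45,.72,-.40,-.18,.5)
    cv2.imwrite(f"pics/h{n}.png",np.hstack([g,p])[:,:,::-1])
cv2.imwrite("pics/d.png",cv2.resize(np.hstack([cv2.imread("pics/dscene.png"),cv2.imread("pics/dtop.png")]),None,fx=.85,fy=.85))
cv2.imwrite("pics/h.png",cv2.resize(np.vstack([cv2.imread("pics/hscene.png"),cv2.imread("pics/htop.png")]),(489,600)))
print(go(.602,.02,.2,12.2))
E
```

```text
mold scene x 0.4008 y 0.2512 [141.1 195.3] 77.1
mold top x 0.3949 y 0.2610 [130.4 170.1] 77.2
t 1.70 tcp [ 0.218  -0.559   0.2393] width 0.0851 F [-0.  -0.3  0.2] j6 -0.06
shift [-4.    -5.681  0.393] turn [ 0.     -0.     -0.4494] rows_min 13.9
None
```

View pics/d.png

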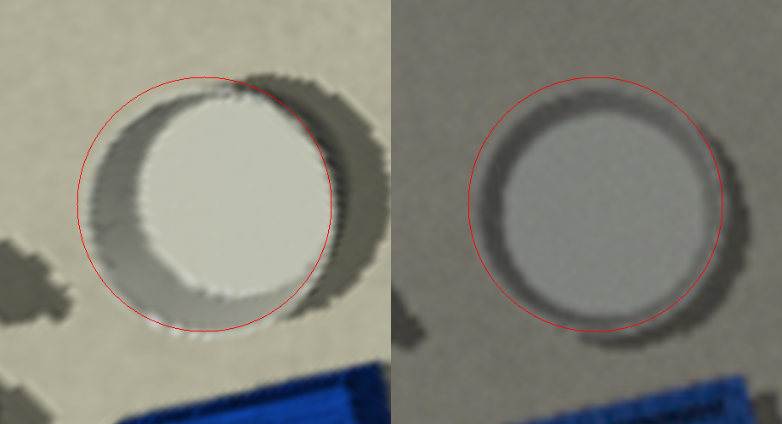

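View pics/h.png

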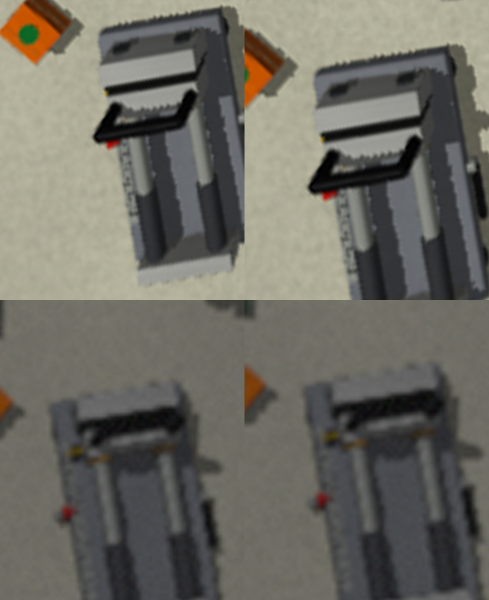

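Run:
```python
from h import *
c=np.array([ray("top",(u/5+160,v/5+170),.028)[:2] for u,v in [(75,367),(318,316),(355,500),(110,552)]]);print(c,c.mean(0))
# scene rim corners from s1 crop
c=np.array([ray("scene",(u/5+225,v/5+120),.028)[:2] for u,v in [(374,76),(536,132),(409,268),(243,196)]]);print(c,c.mean(0))
go(.602,.02,.2,12.2)
```

```text
[[0.4390093  0.35693651]
 [0.47524426 0.18984769]
 [0.34793138 0.16121159]
 [0.31214988 0.32748342]] [0.39358371 0.2588698 ]
[[0.31567327 0.32880178]
 [0.439406   0.35815761]
 [0.47884747 0.18600253]
 [0.3528222  0.16345099]] [0.39668723 0.25910323]
t 1.70 tcp [ 0.218  -0.559   0.2393] width 0.0851 F [-0.  -0.3  0.2] j6 -0.06
shift [-4.    -5.681  0.393] turn [ 0.     -0.     -0.4494] rows_min 13.9
```

>>> servo_tool(
  steps=[
    [-1,[-0.16,-0.2,0],[0,0,-0.04]],
    [-1,[-0.32,-0.4,0],[0,0,-0.08]],
    [-1,[-0.48,-0.6,0],[0,0,-0.12]],
    [-1,[-0.64,-0.8,0],[0,0,-0.16]],
    [-1,[-0.8,-1,0],[0,0,-0.2]],
  ],
  squeeze=40,
)

```text
clock: 2.2
tool_pos: [0.2825, -0.4473, 0.2393]
tcp_rot: [0.0, 0.96, -0.279, 0.0]
force: [0.7, 0.0, 0.1]
grip_width: 0.0852
```

```bash
python3 -c "
from h import *
go(.602,.02,.2,12.2)"
```

```text
t 2.20 tcp [ 0.2825 -0.4473  0.2393] width 0.0852 F [0.7 0.  0.1] j6 -0.51
shift [ 0.193 -5.657  0.393] turn [ 0.000e+00 -1.000e-04 -2.478e-01] rows_min 11.3
```

>>> servo_tool(
  steps=[
    [-1,[0,-0.2,0],[0,0,-0.04]],
    [-1,[0,-0.4,0],[0,0,-0.08]],
    [-1,[0,-0.6,0],[0,0,-0.12]],
    [-1,[0,-0.8,0],[0,0,-0.16]],
    [-1,[0,-1,0],[0,0,-0.2]],
  ],
)

```text
clock: 2.7
tool_pos: [0.3365, -0.3633, 0.2394]
tcp_rot: [0.0, 1.0, 0.031, 0.0]
force: [0.9, -0.5, 0.2]
grip_width: 0.0856
```

```bash
python3 -c "
from h import *
go(.602,.02,.2,12.2)"
```

```text
t 2.70 tcp [ 0.3365 -0.3633  0.2394] width 0.0856 F [ 0.9 -0.5  0.2] j6 -0.96
shift [ 2.89  -3.658  0.394] turn [ 0.0001 -0.0001 -0.0478] rows_min 9.4
```

Now I can use the diagonal.

>>> servo_tool(
  steps=[
    [-1,[0.16,-0.2,0],[0,0,-0.01]],
    [-1,[0.32,-0.4,0],[0,0,-0.02]],
    [-1,[0.48,-0.6,0],[0,0,-0.03]],
    [-1,[0.64,-0.8,0],[0,0,-0.04]],
    [-1,[0.8,-1,0],[0,0,-0.0478]],
  ],
)

```text
clock: 3.2
tool_pos: [0.4107, -0.2587, 0.2395]
tcp_rot: [0.0, 0.995, 0.104, 0.0]
force: [0.1, -0.3, 0.0]
grip_width: 0.0857
```

```bash
python3 -c "
from h import *
go(.602,.02,.14,12.2)"
```

```text
t 3.20 tcp [ 0.4107 -0.2587  0.2395] width 0.0857 F [ 0.1 -0.3  0. ] j6 -0.84
shift [ 2.449 -2.329  0.995] turn [ 0.0001 -0.0001 -0.0013] rows_min 7.0
```

>>> servo_tool(
  steps=[
    [-1,[0.2,-0.2,0.04],[0,0,0]],
    [-1,[0.4,-0.4,0.08],[0,0,0]],
    [-1,[0.6,-0.6,0.12],[0,0,0]],
    [-1,[0.8,-0.8,0.16],[0,0,0]],
    [-1,[1,-1,0.2],[0,0,0]],
  ],
)

```text
clock: 3.7
tool_pos: [0.4879, -0.14, 0.2193]
tcp_rot: [0.0, 0.995, 0.104, 0.0]
force: [-0.3, 0.1, 0.6]
grip_width: 0.0852
```

>>> servo_tool(
  steps=[
    [-1,[0.2,-0.2,0.08],[0,0,0]],
    [-1,[0.4,-0.4,0.16],[0,0,0]],
    [-1,[0.6,-0.6,0.24],[0,0,0]],
    [-1,[0.8,-0.8,0.32],[0,0,0]],
    [-1,[1,-1,0.4],[0,0,0]],
  ],
)

```text
clock: 4.2
tool_pos: [0.5652, -0.0215, 0.179]
tcp_rot: [0.0, 0.995, 0.104, 0.0]
force: [1.0, 0.8, -0.2]
grip_width: 0.085
```

```bash
python3 -c "
from h import *
go(.602,.02,.1,12.2)"
```

```text
t 4.20 tcp [ 0.5652 -0.0215  0.179 ] width 0.0850 F [ 1.   0.8 -0.2] j6 -0.31
shift [ 0.446 -0.33   0.79 ] turn [ 0.     -0.0001 -0.0016] rows_min 1.9
```

>>> servo_tool(
  steps=[
    [-1,[0.15,-0.11,0.2],[0,0,0]],
    [-1,[0.3,-0.22,0.4],[0,0,0]],
    [-1,[0.446,-0.33,0.6],[0,0,-0.0016]],
    [-1,[0.446,-0.33,0.75],[0,0,-0.0016]],
    [-1,[0.446,-0.33,0.75],[0,0,-0.0016]],
  ],
)

```text
clock: 4.7
tool_pos: [0.5998, 0.0188, 0.101]
tcp_rot: [-0.0, 0.994, 0.106, -0.003]
force: [0.2, -1.2, -1.3]
grip_width: 0.0855
```

```bash
python3 -c "
from h import *
s=viewer.camera('scene');crop(s,225,120,385,240,5,'s3.png')
go(.602,.02,.046,12.2)"
```

```text
t 4.75 tcp [0.6005 0.0184 0.1031] width 0.0855 F [-0.5 -0.9  0.7] j6 -0.24
shift [ 0.02  -0.012  0.57 ] turn [-0.0001  0.0009 -0.0001] rows_min 1.1
```

View pics/s3.png

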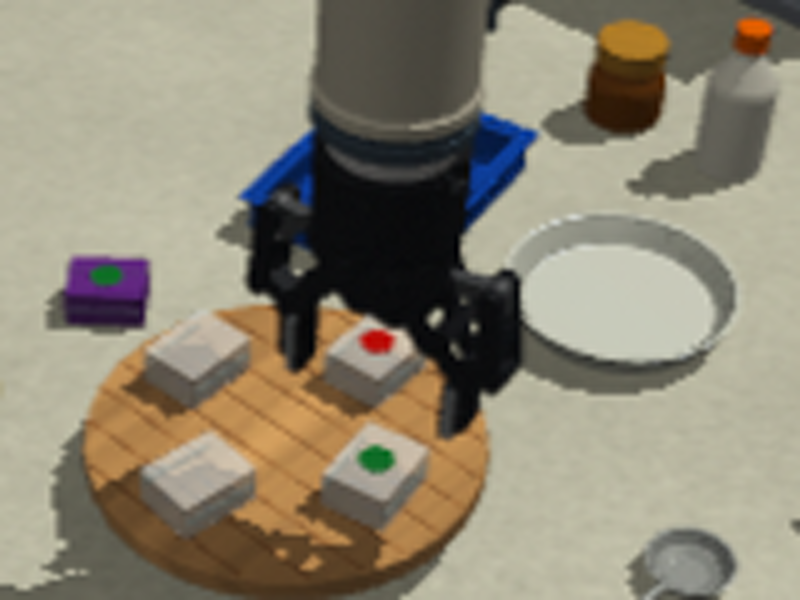

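>>> servo_tool(
  steps=[
    [-1,[0.02,-0.012,0.2],[0,0,0]],
    [-1,[0.02,-0.012,0.4],[0,0,0]],
    [-1,[0.02,-0.012,0.54],[0,0,0]],
    [-1,[0.02,-0.012,0.54],[0,0,0]],
    [0,[0.02,-0.012,0.54],[0,0,0]],
  ],
)

```text
clock: 5.25
tool_pos: [0.6034, 0.02, 0.0513]
tcp_rot: [0.0, 0.994, 0.106, 0.0]
force: [0.4, 0.3, 0.3]
grip_width: 0.073
```

>>> servo_tool(
  steps=[
    [1,[0,0,0],[0,0,0]],
    [1,[0,0,0],[0,0,0]],
    [1,[0,0,0],[0,0,0]],
    [1,[0,0,0],[0,0,0]],
    [1,[0,0,0],[0,0,0]],
  ],
)

```text
clock: 5.75
tool_pos: [0.604, 0.0205, 0.0519]
tcp_rot: [0.0, 0.994, 0.106, 0.001]
force: [-0.6, -1.1, 5.4]
grip_width: 0.0391
```

```bash
python3 -c "
from h import *
s=viewer.camera('scene');crop(s,225,120,385,240,5,'s4.png')
go(.602,.02,.15,12.2);go(.403,.222,.15,12.5)"
```

```text
t 5.80 tcp [0.604  0.0204 0.0519] width 0.0391 F [ 0.2 -0.5  6. ] j6 -0.24
shift [-0.018  0.001 -0.981] turn [ 0.0002 -0.0008 -0.    ] rows_min 2.0
t 5.80 tcp [0.604  0.0204 0.0519] width 0.0391 F [ 0.2 -0.5  6. ] j6 -0.24
shift [-1.536 -2.394 -0.987] turn [ 0.0002 -0.0008 -0.0017] rows_min 6.0
```

View pics/s4.png

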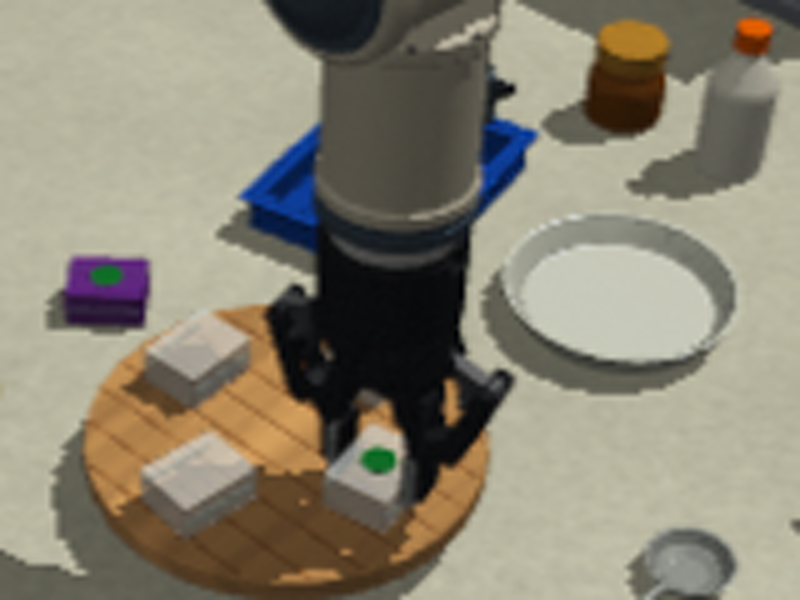

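>>> servo_tool(
  steps=[
    [1,[0,0,-0.15],[0,0,0]],
    [1,[0,0,-0.4],[0,0,0]],
    [1,[0,0,-0.7],[0,0,0]],
    [1,[0,-0.15,-0.85],[0,0,0]],
    [1,[-0.1,-0.4,-0.9],[0,0,0]],
  ],
)

```text
clock: 6.3
tool_pos: [0.5862, 0.0578, 0.1431]
tcp_rot: [0.0, 0.994, 0.105, 0.002]
force: [-0.7, 0.5, -0.3]
grip_width: 0.0391
```

>>> servo_tool(
  steps=[
    [1,[-0.16,-0.2,0],[0,0,0]],
    [1,[-0.32,-0.4,0],[0,0,0]],
    [1,[-0.48,-0.6,0],[0,0,0]],
    [1,[-0.64,-0.8,0],[0,0,0]],
    [1,[-0.8,-1,0],[0,0,0]],
  ],
)

```text
clock: 6.8
tool_pos: [0.4841, 0.1398, 0.1401]
tcp_rot: [-0.0, 0.994, 0.106, -0.0]
force: [0.8, 0.8, -0.5]
grip_width: 0.039
```

```bash
python3 -c "
from h import *
go(.403,.222,.12,12.5)"
```

```text
t 6.80 tcp [0.4841 0.1398 0.1401] width 0.0390 F [ 0.8  0.8 -0.5] j6 -0.00
shift [-0.619 -0.975  0.202] turn [-0.0002  0.0002 -0.0015] rows_min 2.3
```

>>> servo_tool(
  steps=[
    [1,[-0.15,-0.24,0],[0,0,0]],
    [1,[-0.3,-0.48,0],[0,0,0]],
    [1,[-0.45,-0.72,0.1],[0,0,0]],
    [1,[-0.62,-0.975,0.3],[0,0,-0.0015]],
    [1,[-0.62,-0.975,0.5],[0,0,-0.0015]],
  ],
)

```text
clock: 7.3
tool_pos: [0.4019, 0.2234, 0.0902]
tcp_rot: [-0.001, 0.994, 0.111, -0.0]
force: [-0.8, -0.6, -1.1]
grip_width: 0.0392
```

```bash
python3 -c "
from h import *
s=viewer.camera('scene');crop(s,245,110,365,200,6,'s5.png')
t=viewer.camera('top');crop(t,160,220,260,295,7,'t5.png')
go(.403,.222,.024,12.5)"
```

```text
t 7.40 tcp [0.4017 0.221  0.0873] width 0.0390 F [-1.2  0.5 -1.3] j6 0.21
shift [ 0.018 -0.008  0.633] turn [0.0003 0.0018 0.0005] rows_min 1.3
```

View pics/s5.png

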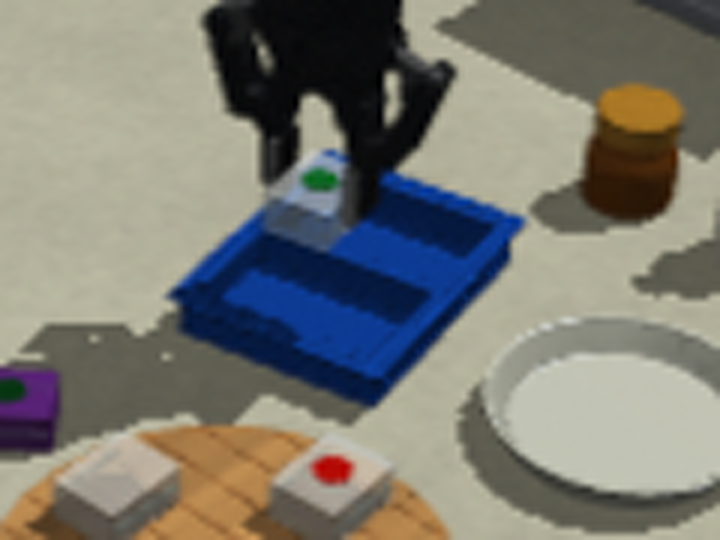

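View pics/t5.png

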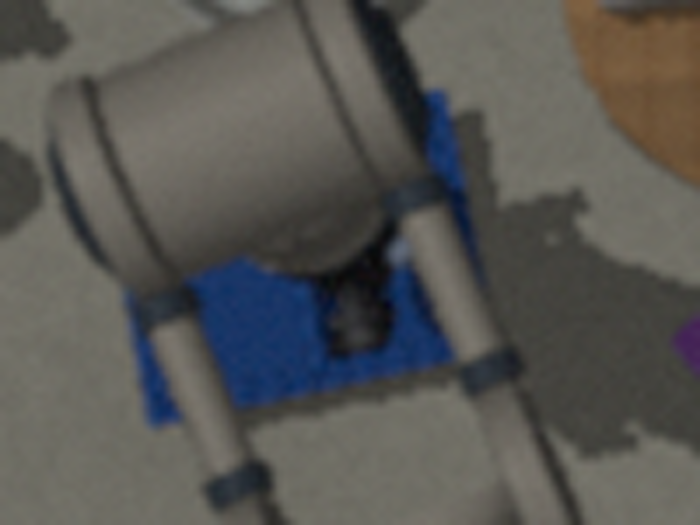

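```bash
python3 -c "
from h import *
print(ray('scene',(245+321/6,110+180/6),.096), ray('scene',(245+321/6,110+180/6),.096)[:2]-status.sense()['tool_pos'][:2])
# rim outline of pocket_b (front pocket) predicted
c=np.array([.395,.259]);a=np.radians(12.5);R=np.array([[np.cos(a),-np.sin(a)],[np.sin(a),np.cos(a)]])
for x,y in [(-54,-4),(54,-4),(54,-72),(-54,-72)]:
  w=c+R@np.array([x,y])/1000;u=proj('scene',[*w,.028]);print(np.round((u-[245,110])*6))
"
```

```text
[0.40035545 0.22719136 0.096     ] [-0.00135801  0.00623096]
[261. 229.]
[429. 292.]
[367. 356.]
[196. 289.]
```

>>> servo_tool(
  steps=[
    [1,[0.01,0.02,0.1],[0,0,0]],
    [1,[0.01,0.02,0.22],[0,0,0]],
    [1,[0.01,0.02,0.34],[0,0,0]],
    [1,[0.01,0.02,0.42],[0,0,0]],
    [1,[0.01,0.02,0.46],[0,0,0]],
  ],
)

```text
clock: 7.9
tool_pos: [0.4055, 0.2183, 0.0429]
tcp_rot: [0.0, 0.994, 0.108, -0.001]
force: [0.3, -0.1, -1.2]
grip_width: 0.0388
```

```bash
python3 -c "
from h import *
s=viewer.camera('scene');crop(s,245,110,365,200,6,'s6.png')
go(.403,.219,.022,12.5)"
```

```text
t 7.95 tcp [0.4054 0.2183 0.0427] width 0.0389 F [ 0.1 -0.5 -0.4] j6 0.20
shift [-0.021 -0.012  0.207] turn [ 0.0001  0.0007 -0.0004] rows_min 0.4
```

View pics/s6.png

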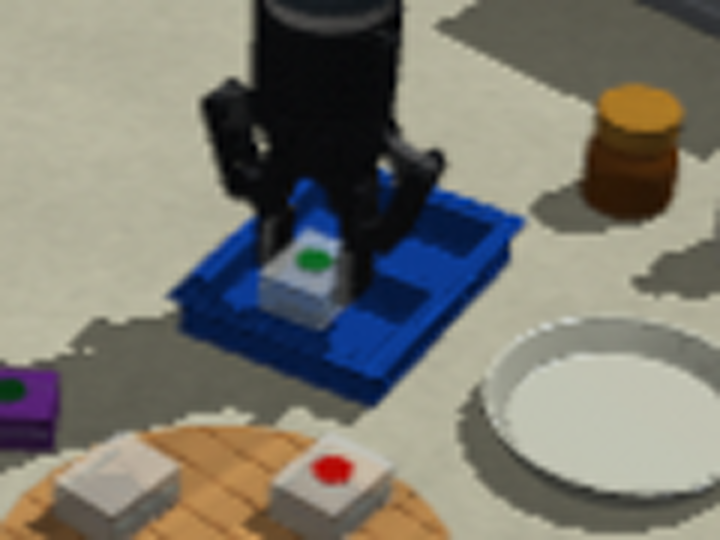

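Block enters the front pocket clear of the walls (dot at scene (297,153)). Lower slowly to the floor.

>>> servo_tool(
  steps=[
    [1,[-0.02,-0.01,0.05],[0,0,0]],
    [1,[-0.02,-0.01,0.1],[0,0,0]],
    [1,[-0.02,-0.01,0.15],[0,0,0]],
    [1,[-0.02,-0.01,0.19],[0,0,0]],
    [1,[-0.02,-0.01,0.21],[0,0,0]],
  ],
)

```text
clock: 8.45
tool_pos: [0.4035, 0.2192, 0.0227]
tcp_rot: [0.0, 0.994, 0.109, -0.0]
force: [-0.2, -0.9, -0.7]
grip_width: 0.0393
```

```bash
python3 -c "
from h import *
s=viewer.camera('scene');crop(s,245,110,365,200,6,'s7.png')
go(.403,.219,.020,12.5)"
```

```text
t 8.50 tcp [0.4034 0.2192 0.0226] width 0.0389 F [-0.7  0.5 -0.7] j6 0.21
shift [-0.004  0.001  0.026] turn [ 0.0001  0.0003 -0.0002] rows_min 0.1
```

View pics/s7.png

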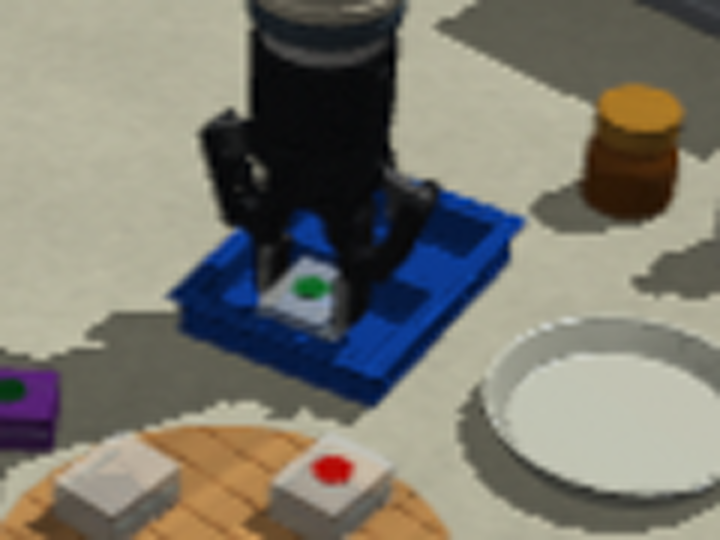

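>>> servo_tool(
  steps=[
    [1,[0,0,0.008],[0,0,0]],
    [1,[0,0,0.016],[0,0,0]],
    [1,[0,0,0.016],[0,0,0]],
    [1,[0,0,0.022],[0,0,0]],
    [1,[0,0,0.022],[0,0,0]],
  ],
)

```text
clock: 9.0
tool_pos: [0.4039, 0.2194, 0.0218]
tcp_rot: [-0.0, 0.994, 0.109, 0.0]
force: [-2.9, -2.0, 5.0]
grip_width: 0.0389
```

>>> servo_tool(
  steps=[
    [-0.3,[0,0,0],[0,0,0]],
    [-0.35,[0,0,0],[0,0,0]],
    [-0.35,[0,0,-0.02],[0,0,0]],
    [-0.35,[0,0,-0.2],[0,0,0]],
    [-0.35,[0,0,-0.5],[0,0,0]],
  ],
)

```text
clock: 9.5
tool_pos: [0.4022, 0.2186, 0.0692]
tcp_rot: [0.001, 0.994, 0.109, -0.002]
force: [0.6, 0.4, 0.6]
grip_width: 0.058
```

```bash
python3 -c "
from h import *
s=viewer.camera('scene');crop(s,245,110,365,200,6,'s8.png')
go(.5375,.092,.15,5.9)"
```

```text
t 9.55 tcp [0.4052 0.22   0.0765] width 0.0574 F [2.3 0.3 4.8] j6 0.21
shift [ 1.019  1.535 -0.732] turn [-0.0004 -0.0016  0.0365] rows_min 4.0
```

View pics/s8.png

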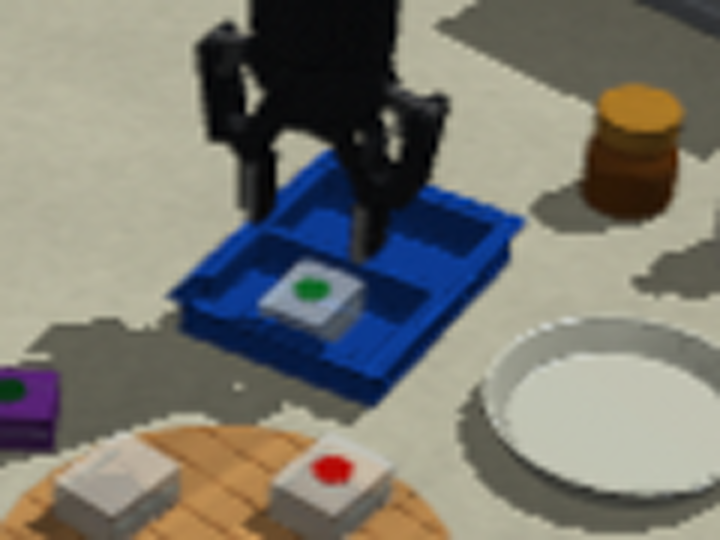

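>>> servo_tool(
  steps=[
    [-0.6,[0.05,0.05,-0.3],[0,0,0.007]],
    [-1,[0.2,0.3,-0.5],[0,0,0.014]],
    [-1,[0.4,0.6,-0.6],[0,0,0.021]],
    [-1,[0.6,0.85,-0.6],[0,0,0.03]],
    [-1,[0.7,1,-0.5],[0,0,0.0365]],
  ],
)

```text
clock: 10.05
tool_pos: [0.4961, 0.1355, 0.1227]
tcp_rot: [-0.0, 0.999, 0.05, 0.002]
force: [0.8, -0.1, -0.0]
grip_width: 0.0855
```

```bash
python3 -c "
from h import *
go(.538,.0915,.1,5.9)"
```

```text
t 10.05 tcp [0.4961 0.1355 0.1227] width 0.0855 F [ 0.8 -0.1 -0. ] j6 0.10
shift [0.372 0.48  0.229] turn [-0.     -0.0014 -0.0008] rows_min 1.3
```

>>> servo_tool(
  steps=[
    [-1,[0.18,0.24,0],[0,0,0]],
    [-1,[0.37,0.48,0.05],[0,0,0]],
    [-1,[0.37,0.48,0.2],[0,0,0]],
    [-1,[0.37,0.48,0.25],[0,0,0]],
    [-1,[0.37,0.48,0.25],[0,0,0]],
  ],
)

```text
clock: 10.55
tool_pos: [0.5336, 0.0935, 0.0937]
tcp_rot: [-0.0, 0.999, 0.052, -0.002]
force: [0.4, -1.4, -0.1]
grip_width: 0.0852
```

```bash
python3 -c "
from h import *
s=viewer.camera('scene');crop(s,225,120,385,240,5,'s9.png')
go(.538,.0915,.05,5.9)"
```

```text
t 10.60 tcp [0.5342 0.0937 0.0949] width 0.0853 F [-0.8 -0.1  0.4] j6 0.01
shift [0.037 0.026 0.449] turn [-0.0001  0.0007  0.0003] rows_min 0.9
```

View pics/s9.png

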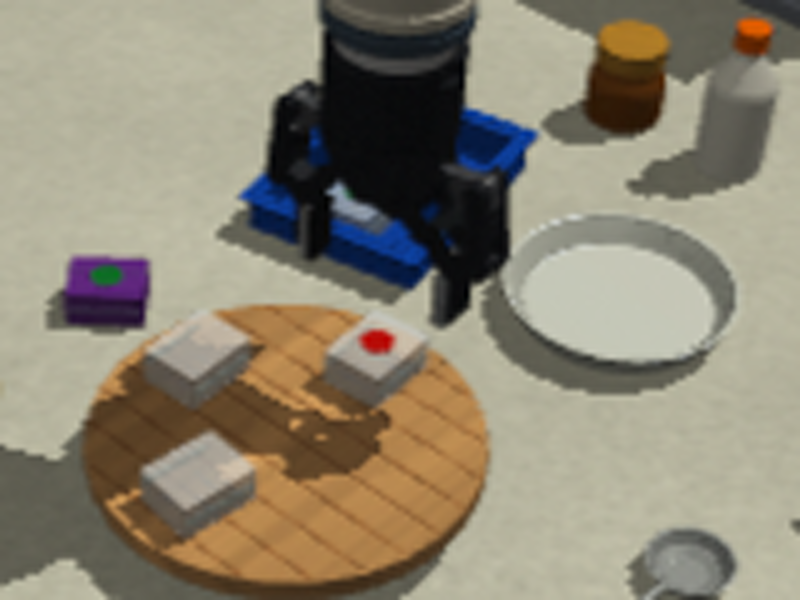

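>>> servo_tool(
  steps=[
    [-1,[0.035,0.02,0.15],[0,0,0]],
    [-1,[0.035,0.02,0.3],[0,0,0]],
    [-1,[0.035,0.02,0.45],[0,0,0]],
    [-0.3,[0.035,0.02,0.45],[0,0,0]],
    [0,[0.035,0.02,0.45],[0,0,0]],
  ],
)

```text
clock: 11.1
tool_pos: [0.5385, 0.0912, 0.0501]
tcp_rot: [0.0, 0.999, 0.051, -0.001]
force: [-0.2, -0.1, 0.7]
grip_width: 0.0589
```

>>> servo_tool(
  steps=[
    [1,[0,0,0],[0,0,0]],
    [1,[0,0,0],[0,0,0]],
    [1,[0,0,0],[0,0,0]],
    [1,[0,0,0],[0,0,0]],
    [1,[0,0,0],[0,0,0]],
  ],
)

```text
clock: 11.6
tool_pos: [0.5396, 0.0913, 0.052]
tcp_rot: [-0.0, 0.999, 0.051, 0.001]
force: [-0.2, 0.2, 4.8]
grip_width: 0.0391
```

```bash
python3 -c "
from h import *
s=viewer.camera('scene');crop(s,225,120,385,240,5,'s10.png')
go(.578,.276,.12,5.9)"
```

```text
t 11.65 tcp [0.5396 0.0913 0.052 ] width 0.0392 F [ 0.2 -0.3  5.4] j6 0.00
shift [ 0.573 -1.798 -0.678] turn [-0.     -0.0006 -0.    ] rows_min 4.0
```

View pics/s10.png

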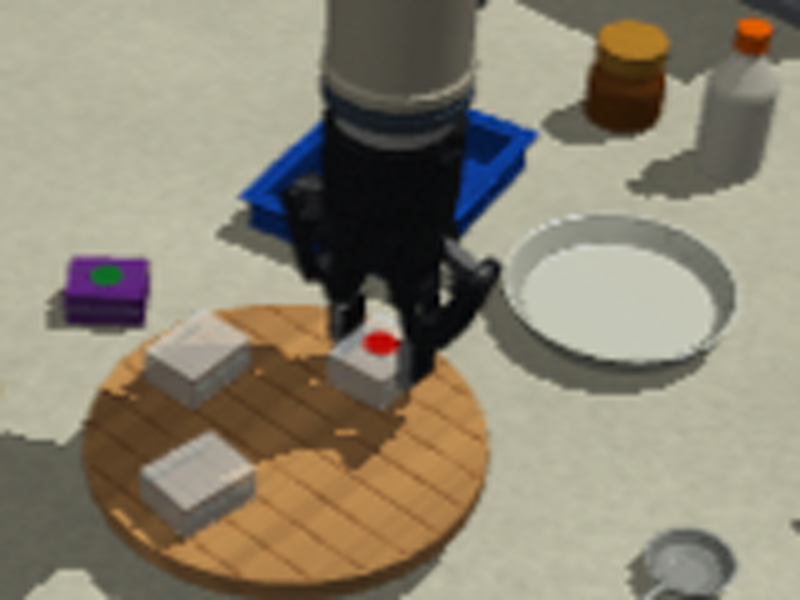

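>>> servo_tool(
  steps=[
    [1,[0,0,-0.15],[0,0,0]],
    [1,[0,0,-0.4],[0,0,0]],
    [1,[0.05,-0.15,-0.6],[0,0,0]],
    [1,[0.15,-0.45,-0.65],[0,0,0]],
    [1,[0.25,-0.8,-0.65],[0,0,0]],
  ],
)

```text
clock: 12.15
tool_pos: [0.5567, 0.1736, 0.1187]
tcp_rot: [-0.0, 0.999, 0.05, 0.002]
force: [0.4, -0.8, -0.7]
grip_width: 0.039
```

>>> servo_tool(
  steps=[
    [1,[0.08,-0.3,0],[0,0,0]],
    [1,[0.16,-0.6,0],[0,0,0]],
    [1,[0.26,-0.85,0],[0,0,0]],
    [1,[0.32,-1,0.1],[0,0,0]],
    [1,[0.32,-1,0.2],[0,0,0]],
  ],
)

```text
clock: 12.65
tool_pos: [0.5772, 0.2781, 0.096]
tcp_rot: [-0.0, 0.999, 0.053, 0.0]
force: [-0.4, -0.2, -0.4]
grip_width: 0.0393
```

```bash
python3 -c "
from h import *
s=viewer.camera('scene');crop(s,245,100,405,220,5,'s11.png')
go(.577,.276,.021,5.9)"
```

```text
t 12.70 tcp [0.5762 0.2763 0.0932] width 0.0391 F [-0.9 -1.3 -2.5] j6 0.29
shift [0.011 0.003 0.722] turn [0.0004 0.0012 0.0004] rows_min 1.4
```

View pics/s11.png

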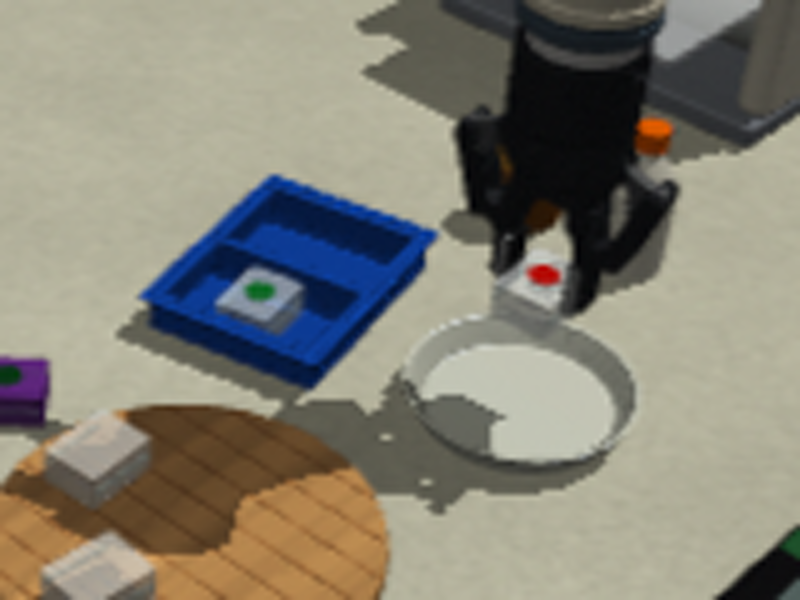

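>>> servo_tool(
  steps=[
    [1,[0.01,0,0.15],[0,0,0]],
    [1,[0.01,0,0.3],[0,0,0]],
    [1,[0.01,0,0.45],[0,0,0]],
    [1,[0.01,0,0.56],[0,0,0]],
    [1,[0.01,0,0.64],[0,0,0]],
  ],
)

```text
clock: 13.2
tool_pos: [0.5776, 0.2756, 0.0302]
tcp_rot: [0.0, 0.999, 0.051, -0.001]
force: [0.9, -0.3, -0.6]
grip_width: 0.039
```

```bash
python3 -c "
from h import *
s=viewer.camera('scene');crop(s,245,100,405,220,5,'s12.png')
go(.577,.276,.021,5.9)"
```

```text
t 13.25 tcp [0.5772 0.2755 0.0291] width 0.0393 F [-1.  -0.7 -1.9] j6 0.29
shift [-0.001 -0.006  0.081] turn [ 0.0003  0.001  -0.0001] rows_min 0.2
```

View pics/s12.png

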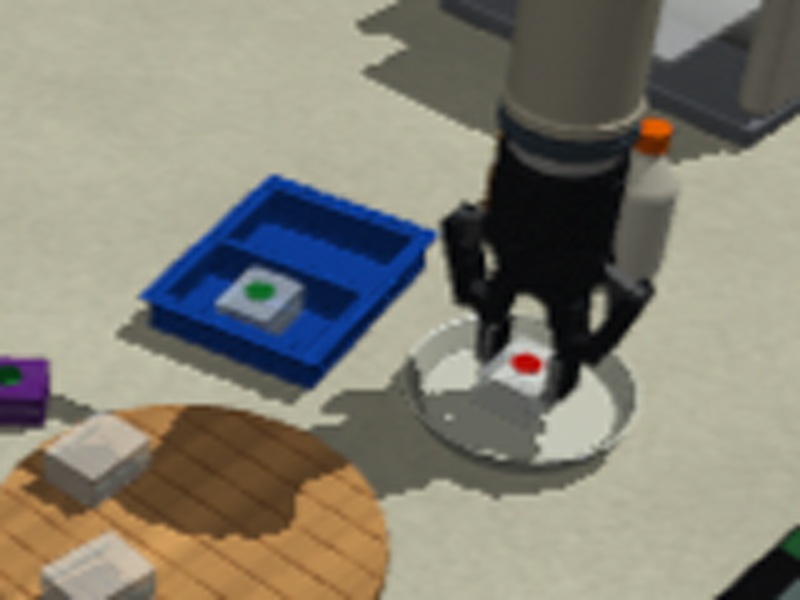

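>>> servo_tool(
  steps=[
    [1,[0,0,0.03],[0,0,0]],
    [1,[0,0,0.055],[0,0,0]],
    [1,[0,0,0.07],[0,0,0]],
    [1,[0,0,0.08],[0,0,0]],
    [1,[0,0,0.08],[0,0,0]],
  ],
)

```text
clock: 13.75
tool_pos: [0.5783, 0.2763, 0.0243]
tcp_rot: [-0.0, 0.999, 0.051, 0.0]
force: [0.4, -0.8, -1.3]
grip_width: 0.0391
```

>>> servo_tool(
  steps=[
    [1,[0,0,0.012],[0,0,0]],
    [1,[0,0,0.024],[0,0,0]],
    [1,[0,0,0.032],[0,0,0]],
    [1,[0,0,0.036],[0,0,0]],
    [1,[0,0,0.036],[0,0,0]],
  ],
)

```text
clock: 14.25
tool_pos: [0.5783, 0.2763, 0.0211]
tcp_rot: [-0.0, 0.999, 0.051, 0.0]
force: [-2.8, -1.0, 3.5]
grip_width: 0.0392
```

>>> servo_tool(
  steps=[
    [-0.3,[0,0,0],[0,0,0]],
    [-0.35,[0,0,0],[0,0,0]],
    [-0.35,[0,0,-0.02],[0,0,0]],
    [-0.35,[0,0,-0.2],[0,0,0]],
    [-0.35,[0,0,-0.5],[0,0,0]],
  ],
)

```text
clock: 14.75
tool_pos: [0.5767, 0.2755, 0.0678]
tcp_rot: [0.001, 0.999, 0.051, -0.003]
force: [-0.1, 0.0, 0.4]
grip_width: 0.0577
```

>>> servo_tool(
  steps=[
    [-0.5,[0,0,-0.3],[0,0,0]],
    [-1,[0,0.1,-0.6],[0,0,0]],
    [-1,[0,0.3,-0.8],[0,0,0]],
    [-1,[0,0.6,-1],[0,0,0]],
    [-1,[0,1,-1],[0,0,0]],
  ],
)

```text
clock: 15.25
tool_pos: [0.5897, 0.1773, 0.1748]
tcp_rot: [-0.001, 0.999, 0.053, 0.003]
force: [0.4, 0.5, 0.2]
grip_width: 0.0852
```

Run:
```python
from h import *
s=viewer.camera('scene');crop(s,225,100,385,220,5,'s13.png');crop(s,125,225,245,315,6,'s14.png');t=viewer.camera('top');crop(t,330,165,420,255,6,'t14.png')
for c in("top","scene"):
  for q,z in dict(jaw_bar=.098,jaw_pointer=.034,index_mark=.034).items():
    for r in viewer.place_of(c,q)[:2]: print(q,c,np.round(r["xy"],1),round(r["confidence"],2),np.round(ray(c,r["xy"],z),4))
go(.603,-.3,.2,10)
```

```text
jaw_bar top [366.7 194. ] 0.85 [ 0.6015 -0.3005  0.098 ]
jaw_bar top [204.  257.9] 0.54 [0.3827 0.2442 0.098 ]
jaw_pointer top [315.  158.1] 0.69 [ 0.7467 -0.1305  0.034 ]
index_mark top [273.2 234.3] 0.74 [0.4712 0.0172 0.034 ]
jaw_bar scene [201.6 271.4] 0.59 [ 0.6047 -0.3014  0.098 ]
jaw_pointer scene [220.9 273.9] 0.98 [ 0.598  -0.2498  0.034 ]
t 15.65 tcp [0.5882 0.1778 0.1699] width 0.0856 F [-0.4 -0.3 -0.7] j6 0.13
shift [-0.35   4.767 -0.301] turn [-0.0001  0.0003 -0.0224] rows_min 9.6
```

View pics/s13.png

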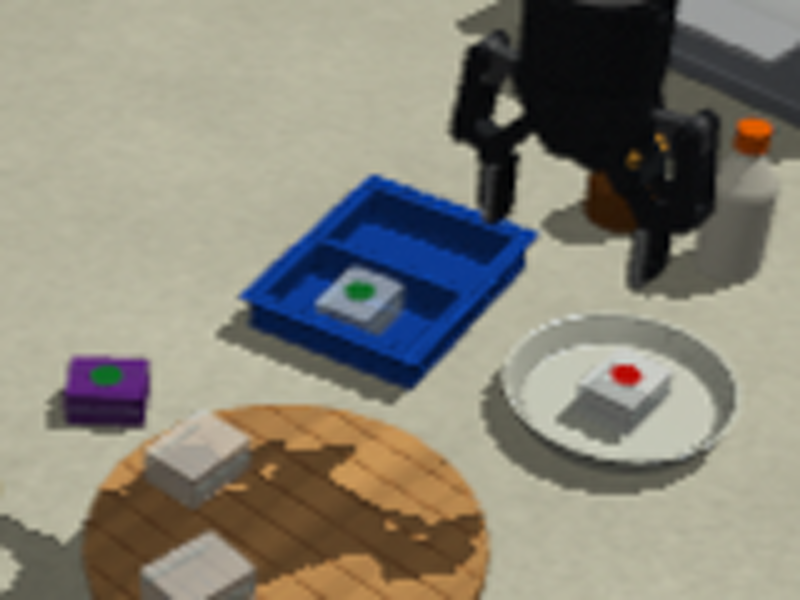

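View pics/s14.png

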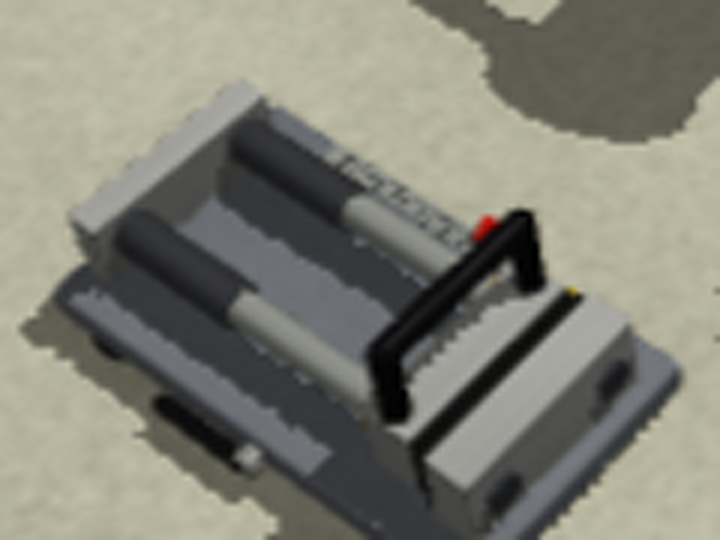

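View pics/t14.png

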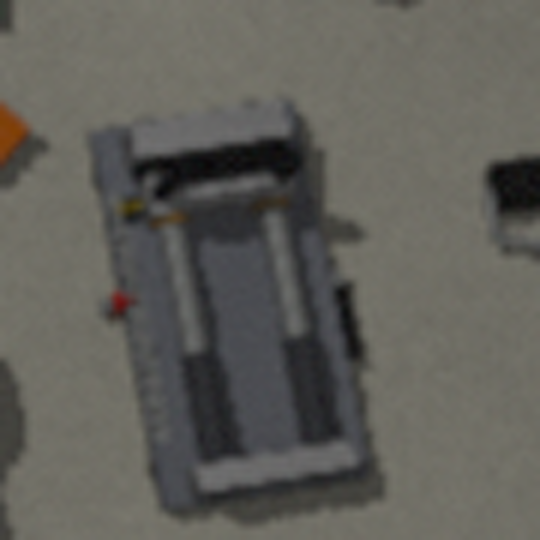

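Run:
```python
from h import *
f=lambda u,v,z:ray("top",(330+u/6,165+v/6),z)[:2]
g=lambda u,v,z:ray("scene",(125+u/6,225+v/6),z)[:2]
def yaw(a,b):d=a-b;return np.degrees(np.arctan2(d[1],d[0])),np.linalg.norm(d)
print("bed edge L",yaw(f(95,132,.024),f(165,508,.024)))
a,b=f(134,155,.064),f(290,133,.064); print("fixed jaw front edge",yaw(b,a))
print("fixed jaw back",yaw(f(290,100,.064),f(134,125,.064)))
print("end block",yaw(f(354,447,.045),f(200,470,.045)))
p,i=f(133,208,.034),f(124,301,.034);print("ptr",p,"idx",i)
p2=g(572,290,.034); i2=g(486,229,.034);print("scene ptr",p2,"idx",i2)
print("scene bar",yaw(g(375,355,.098),g(522,215,.098)), (g(375,355,.098)+g(522,215,.098))/2)
for y in(9,10,11,12):
    e=np.array([np.cos(np.radians(y)),np.sin(np.radians(y))]);print(y,(p-i)@e,(p2-i2)@e)
```

```text
bed edge L (np.float64(9.12592702087866), np.float64(0.22652812707496148))
fixed jaw front edge (np.float64(-81.54791098732238), np.float64(0.09194239048677914))
fixed jaw back (np.float64(-80.43035530526184), np.float64(0.09247080952311083))
end block (np.float64(-81.32442416841312), np.float64(0.09011542007562352))
ptr [ 0.59523937 -0.26014052] idx [ 0.53971989 -0.25357965]
scene ptr [ 0.59580321 -0.24969465] idx [ 0.54746738 -0.25577816]
scene bar (np.float64(-79.70164793757532), np.float64(0.07712813301111188)) [ 0.6040803 -0.3050783]
9 0.05380960386786542 0.04869240900485967
10 0.05353673836779023 0.048657893093901894
11 0.05324756505858618 0.04860855551734812
12 0.052942172025244545 0.04854441130390212
```

>>> servo_tool(
  steps=[
    [-1,[0,0.2,0],[0,0,-0.01]],
    [-1,[0,0.4,0],[0,0,-0.02]],
    [-1,[-0.03,0.6,0],[0,0,-0.02]],
    [-1,[-0.06,0.8,0],[0,0,-0.02]],
    [-1,[-0.1,1,0],[0,0,-0.02]],
  ],
)

```text
clock: 16.15
tool_pos: [0.5887, 0.0766, 0.1701]
tcp_rot: [-0.0, 0.997, 0.084, -0.0]
force: [-0.5, -0.3, 0.4]
grip_width: 0.0851
```

>>> servo_tool(
  steps=[
    [-1,[0,0.2,0],[0,0,0]],
    [-1,[0,0.4,0],[0,0,0]],
    [-1,[-0.03,0.6,0],[0,0,0]],
    [-1,[-0.06,0.8,0],[0,0,0]],
    [-1,[-0.1,1,0],[0,0,0]],
  ],
)

```text
clock: 16.65
tool_pos: [0.5956, -0.0237, 0.1701]
tcp_rot: [-0.0, 0.997, 0.084, -0.0]
force: [0.7, -0.1, -0.3]
grip_width: 0.0853
```

>>> servo_tool(
  steps=[
    [-1,[0,0.2,0],[0,0,0]],
    [-1,[0,0.4,0],[0,0,0]],
    [-1,[-0.03,0.6,0],[0,0,0]],
    [-1,[-0.06,0.8,0],[0,0,0]],
    [-1,[-0.1,1,0],[0,0,0]],
  ],
)

```text
clock: 17.15
tool_pos: [0.6024, -0.124, 0.17]
tcp_rot: [-0.0, 0.997, 0.084, -0.0]
force: [0.1, 0.1, 0.2]
grip_width: 0.0856
```

```bash
python3 -c "
from h import *
go(.603,-.302,.15,9.5)"
```

```text
t 17.15 tcp [ 0.6024 -0.124   0.17  ] width 0.0856 F [0.1 0.1 0.2] j6 -0.43
shift [-0.29   1.756  0.2  ] turn [-0.0001  0.0002  0.0005] rows_min 3.6
```

>>> servo_tool(
  steps=[
    [-1,[-0.03,0.2,0],[0,0,0]],
    [-1,[-0.07,0.4,0],[0,0,0]],
    [-1,[-0.1,0.6,0],[0,0,0]],
    [-1,[-0.13,0.8,0],[0,0,0]],
    [-1,[-0.17,1,0],[0,0,0]],
  ],
)

```text
clock: 17.65
tool_pos: [0.6021, -0.2262, 0.1702]
tcp_rot: [-0.0, 0.997, 0.083, -0.0]
force: [0.5, -0.0, -1.0]
grip_width: 0.0855
```

>>> servo_tool(
  steps=[
    [-1,[-0.04,0.25,0],[0,0,0]],
    [-1,[-0.08,0.5,0],[0,0,0]],
    [-1,[-0.12,0.76,0.05],[0,0,0]],
    [-1,[-0.12,0.76,0.2],[0,0,0]],
    [-1,[-0.12,0.76,0.2],[0,0,0]],
  ],
)

```text
clock: 18.15
tool_pos: [0.6015, -0.3026, 0.147]
tcp_rot: [-0.002, 0.997, 0.082, -0.002]
force: [-0.9, 0.5, -0.4]
grip_width: 0.085
```

```bash
python3 -c "
from h import *
s=viewer.camera('scene');crop(s,125,210,245,300,6,'s15.png')
go(.603,-.302,.087,9.5)"
```

```text
t 18.20 tcp [ 0.6019 -0.3021  0.1482] width 0.0852 F [-0.4  0.4  0.8] j6 -0.68
shift [0.013 0.003 0.612] turn [-0.0009  0.0009 -0.    ] rows_min 1.2
```

View pics/s15.png

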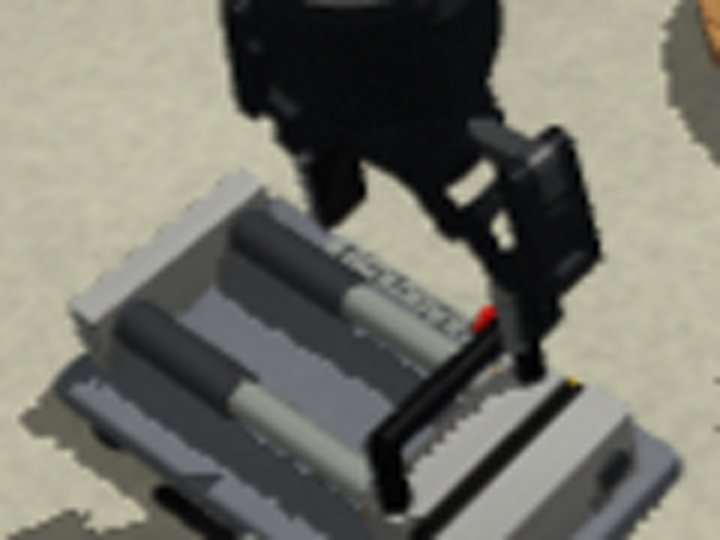

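>>> servo_tool(
  steps=[
    [-1,[0.01,0,0.2],[0,0,0]],
    [-1,[0.01,0,0.4],[0,0,0]],
    [-1,[0.01,0,0.6],[0,0,0]],
    [-1,[0.01,0,0.6],[0,0,0]],
    [-1,[0.01,0,0.6],[0,0,0]],
  ],
)

```text
clock: 18.7
tool_pos: [0.6037, -0.3016, 0.091]
tcp_rot: [-0.0, 0.997, 0.083, -0.0]
force: [-0.0, 0.4, 0.4]
grip_width: 0.0856
```

>>> servo_tool(
  steps=[
    [0.2,[0,0,0],[0,0,0]],
    [1,[0,0,0],[0,0,0]],
    [1,[0,0,0],[0,0,0]],
    [1,[0,0,0],[0,0,0]],
    [1,[0,0,0],[0,0,0]],
  ],
  squeeze=70,
)

```text
clock: 19.2
tool_pos: [0.6037, -0.3026, 0.0908]
tcp_rot: [0.0, 0.997, 0.083, 0.0]
force: [6.9, -0.2, 1.9]
grip_width: 0.0129
```

```bash
python3 -c "
from h import *
s=viewer.camera('scene');crop(s,125,210,245,300,6,'s16.png')
go(.603,-.302,.087,9.5)"
```

```text
t 19.25 tcp [ 0.6043 -0.3025  0.091 ] width 0.0097 F [ 5.   0.6 -0.3] j6 -0.68
shift [-0.012 -0.007  0.04 ] turn [ 0.0002 -0.0007  0.    ] rows_min 0.1
```

View pics/s16.png

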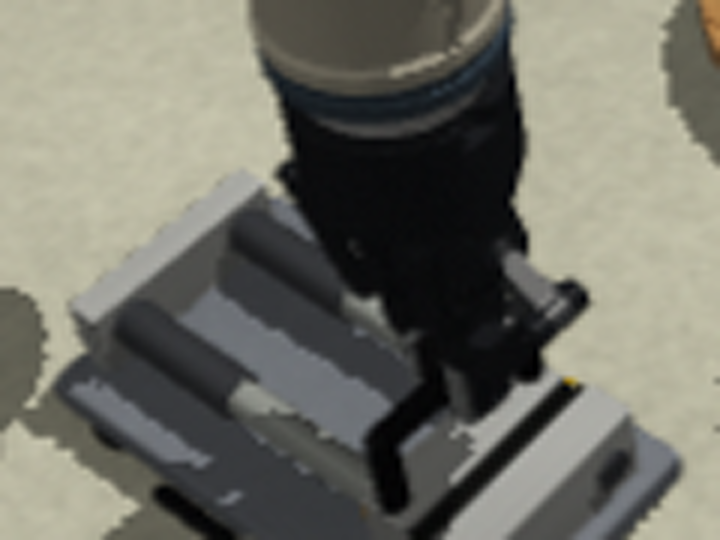

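>>> servo_tool(
  steps=[
    [1,[0,0,0],[0,0,0]],
    [1,[0,0,0],[0,0,0]],
    [1,[-0.05,0,0],[0,0,0]],
    [1,[-0.1,0,0],[0,0,0]],
    [1,[-0.1,0,0],[0,0,0]],
  ],
)

```text
clock: 19.75
tool_pos: [0.5943, -0.3042, 0.091]
tcp_rot: [0.0, 0.997, 0.083, 0.001]
force: [5.2, -0.0, 1.2]
grip_width: 0.0097
```

```bash
python3 -c "
from h import *
s=viewer.camera('scene');crop(s,125,210,245,300,6,'s17.png')
go(.603,-.302,.087,9.5)"
```

```text
t 19.80 tcp [ 0.5944 -0.3042  0.091 ] width 0.0094 F [6.1 1.  1.2] j6 -0.69
shift [ 0.089 -0.007  0.04 ] turn [ 0.0003 -0.0007  0.    ] rows_min 0.2
```

View pics/s17.png

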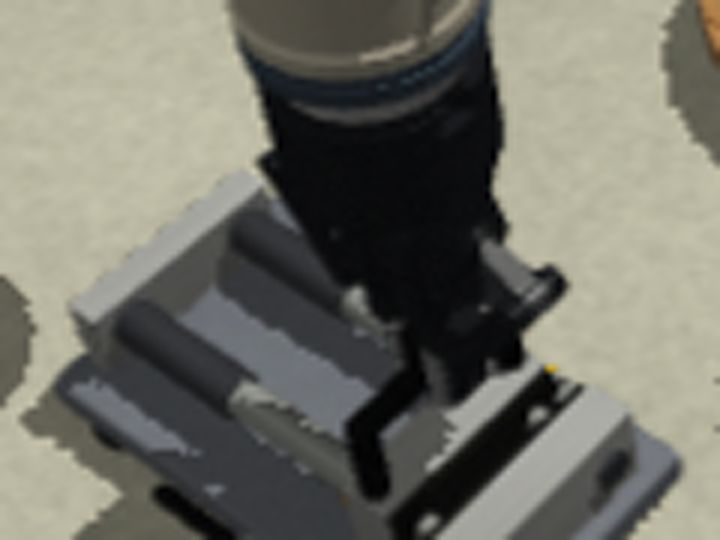

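>>> servo_tool(
  steps=[
    [1,[-0.07,0,0],[0,0,0]],
    [1,[-0.14,0,0],[0,0,0]],
    [1,[-0.21,0,0],[0,0,0]],
    [1,[-0.28,0,0],[0,0,0]],
    [1,[-0.35,0,0],[0,0,0]],
  ],
)

```text
clock: 20.3
tool_pos: [0.5611, -0.3099, 0.091]
tcp_rot: [0.001, 0.997, 0.083, 0.003]
force: [10.9, -0.6, -2.6]
grip_width: 0.0092
```

Run:
```python
from h import *
s=viewer.camera('scene');crop(s,155,230,245,290,8,'s18.png');t=viewer.camera('top');crop(t,330,175,390,220,10,'t18.png')
go(.603,-.302,.087,9.5)
```

```text
t 20.40 tcp [ 0.5605 -0.3099  0.091 ] width 0.0096 F [10.2 -1.  -0.6] j6 -0.73
shift [ 0.432 -0.008  0.042] turn [ 0.0004 -0.0014  0.0001] rows_min 0.9
```

View pics/s18.png

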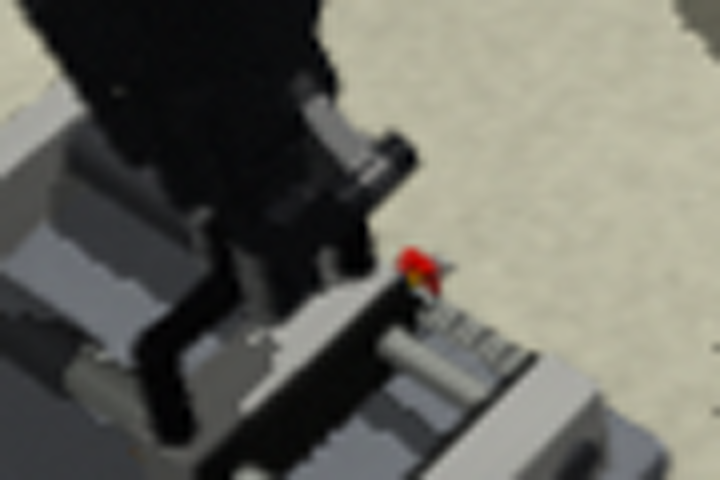

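View pics/t18.png

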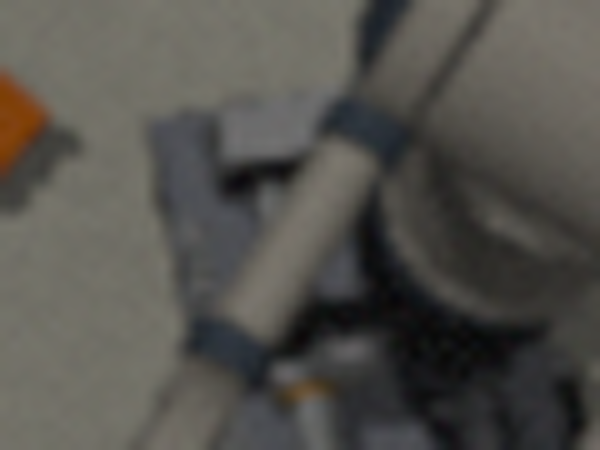

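Run:
```python
from h import *
s=viewer.camera('scene')
c=cv2.resize(s[255:275,195:225,::-1],None,fx=26,fy=26,interpolation=cv2.INTER_NEAREST);cv2.imwrite("pics/s19.png",c)
# local pix dir of holder x
a=np.radians(9.5);e=np.array([np.cos(a),np.sin(a),0])
X=np.array([.545,-.258,.034]);print(proj("scene",X),(proj("scene",X+.01*e)-proj("scene",X)),(proj("scene",X+[0,0,.01])-proj("scene",X)),proj("scene",X+.01*np.array([-e[1],e[0],0]))-proj("scene",X))
s0=cv2.imread("pics/scene0.png")
t0=cv2.imread("pics/top0.png")
cv2.imwrite("pics/s20.png",np.hstack([cv2.resize(s0[255:280,195:228],None,fx=12,fy=12,interpolation=cv2.INTER_NEAREST),cv2.resize(t0[195:220,340:373],None,fx=12,fy=12,interpolation=cv2.INTER_NEAREST)]))
```

```text
[204.65407265 263.09364507] [2.9990035  1.94161025] [-0.49107036 -2.57516113] [ 2.83920333 -2.60809905]
```

View pics/s19.png

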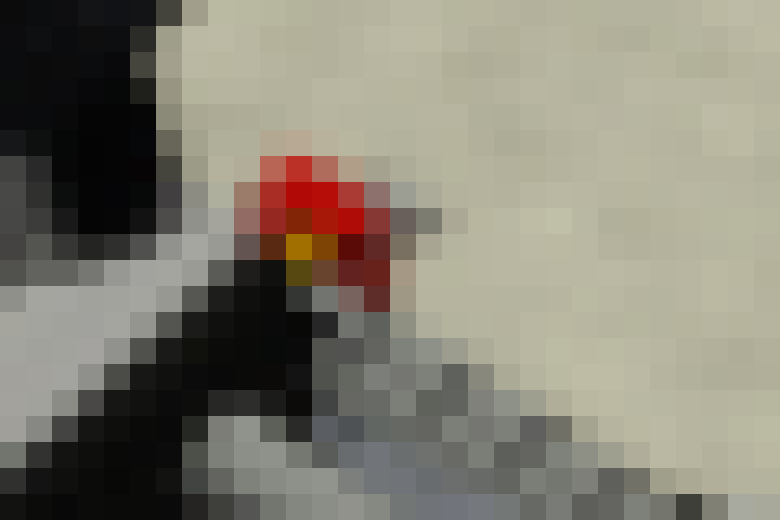

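View pics/s20.png

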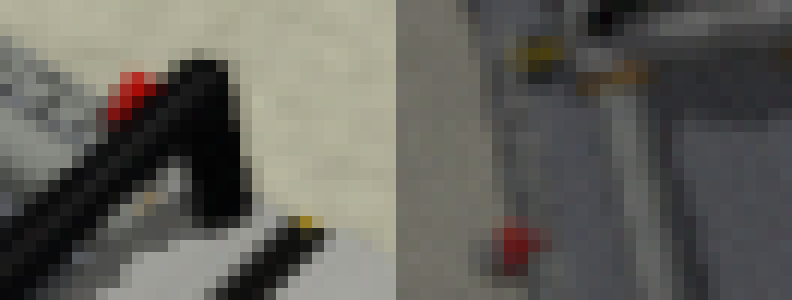

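Run:
```python
from h import *
a=np.radians(9.5);e=np.array([np.cos(a),np.sin(a)]);n=np.array([-e[1],e[0]])
H=np.array([.545,-.312])
L=lambda c,uv,z:np.round([(ray(c,uv,z)[:2]-H)@e*1e3,(ray(c,uv,z)[:2]-H)@n*1e3],1)
for z in(.028,.034,.04): print(z,"scene now: clip",L("scene",(206.8,262.2),z),"ptr",L("scene",(206.7,264.3),z))
for z in(.028,.034,.04): print(z,"top start: clip",L("top",(340+121/12-.5,195+243/12-.5),z),"tongue",L("top",(340+143/12-.5,195+242/12-.5),z),"ptr",L("top",(340+144/12-.5,195+53/12-.5),z))
for z in(.028,.034,.04): print(z,"scene start: ptr",L("scene",(195+306/12-.5,255+221/12-.5),z),"clip",L("scene",(195+140/12-.5,255+90/12-.5),z))
for r in viewer.place_of("scene","index_mark")[:3]+viewer.place_of("scene","jaw_pointer")[:3]: print(r["xy"],r["confidence"],L("scene",r["xy"],.034))
```

```text
0.028 scene now: clip [ 7.4 61.4] ptr [11.7 56.5]
0.034 scene now: clip [11.2 58.4] ptr [15.5 53.5]
0.04 scene now: clip [15.1 55.3] ptr [19.3 50.5]
0.028 top start: clip [ 7.4 60.9] tongue [ 6.7 54.5] ptr [62.3 43.6]
0.034 top start: clip [ 6.5 62. ] tongue [ 5.8 55.6] ptr [61.1 44.7]
0.04 top start: clip [ 5.6 63. ] tongue [ 4.8 56.6] ptr [60.  45.8]
0.028 scene start: ptr [55.5 56.5] clip [ 5.7 60.9]
0.034 scene start: ptr [58.9 53.5] clip [ 9.5 57.9]
0.04 scene start: ptr [62.4 50.5] clip [13.4 54.9]
[308.0, 151.8] 0.52 [-38.7 595.3]
[298.4, 296.0] 0.49 [245.5 111. ]
[203.7, 261.5] 0.4 [ 3.6 55.4]
[208.0, 261.3] 0.65 [11.7 62.1]
[346.0, 179.6] 0.35 [132.9 542.3]
```

>>> servo_tool(
  steps=[
    [1,[-0.03,0,0],[0,0,0]],
    [1,[-0.06,0,0],[0,0,0]],
    [1,[-0.1,0,0],[0,0,0]],
    [1,[-0.1,0,0],[0,0,0]],
    [1,[-0.1,0,0],[0,0,0]],
  ],
)

```text
clock: 21.05
tool_pos: [0.5515, -0.3115, 0.091]
tcp_rot: [0.001, 0.997, 0.083, 0.003]
force: [11.6, -0.4, -1.9]
grip_width: 0.0094
```

Run:
```python
from h import *
s=viewer.camera('scene')
c=cv2.resize(s[250:275,190:220,::-1],None,fx=24,fy=24,interpolation=cv2.INTER_NEAREST);cv2.imwrite("pics/s21.png",c)
go(.603,-.302,.087,9.5)
```

```text
t 21.10 tcp [ 0.5515 -0.3115  0.091 ] width 0.0095 F [11.2 -0.5 -1.8] j6 -0.74
shift [ 0.523 -0.008  0.043] turn [ 0.0005 -0.0017  0.0002] rows_min 1.1
```

View pics/s21.png

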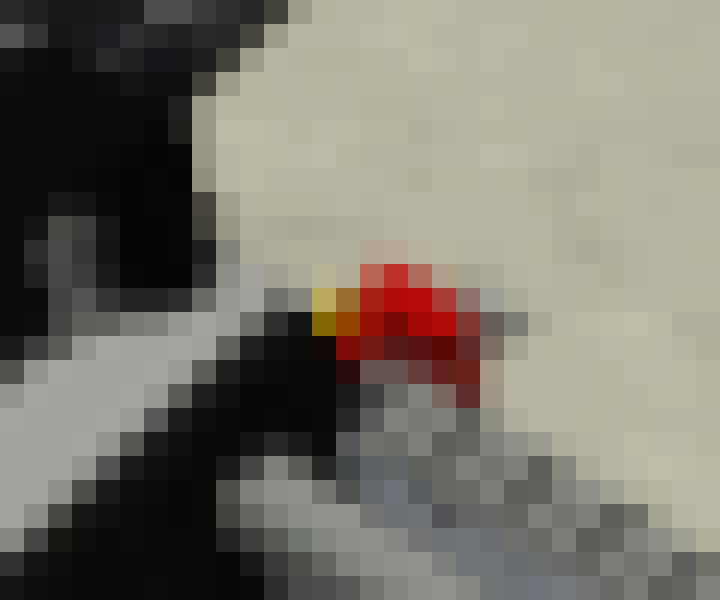

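Run:
```python
from h import *
a=np.radians(9.5);e=np.array([np.cos(a),np.sin(a)]);n=np.array([-e[1],e[0]])
H=np.array([.545,-.312])
L=lambda c,uv,z:np.round([(ray(c,uv,z)[:2]-H)@e*1e3,(ray(c,uv,z)[:2]-H)@n*1e3],1)
print("ptr now",L("scene",(203.5,262.5),.034))
for z in(.02,.024,.028): print(z,"clip +x -y bottom corner",L("scene",(209.4,266.4),z))
for z in(.03,.034,.038,.042): print(z,"tongue",L("scene",(204.2,264.0),z),"clip top vertex(-x,+y)",L("scene",(206,260.7),z))
# subpixel centroids from start images
for c,f,b in(("top","pics/top0.png",(340,195,373,220)),("scene","pics/scene0.png",(195,255,228,280))):
    im=cv2.imread(f)[b[1]:b[3],b[0]:b[2]].astype(float);B,G,R=im[...,0],im[...,1],im[...,2]
    for nm,w in dict(red=np.clip(R-np.maximum(G,B)-25,0,None)*(G<R*.6),yel=np.clip(np.minimum(R,G)-B-25,0,None)*(G>R*.65)).items():
        yy,xx=np.mgrid[b[1]:b[3],b[0]:b[2]];w=w*((w>0));u=(w*xx).sum()/w.sum();v=(w*yy).sum()/w.sum();print(c,nm,round(u,2),round(v,2),L(c,(u,v),.034),w.sum())
```

```text
ptr now [ 5.4 52.9]
0.02 clip +x -y bottom corner [16.5 59.7]
0.024 clip +x -y bottom corner [19.  57.7]
0.028 clip +x -y bottom corner [21.5 55.7]
0.03 tongue [ 7.4 52.6] clip top vertex(-x,+y) [ 3.8 62.6]
0.034 tongue [10.  50.6] clip top vertex(-x,+y) [ 6.4 60.6]
0.038 tongue [12.5 48.6] clip top vertex(-x,+y) [ 9.  58.6]
0.042 tongue [15.1 46.6] clip top vertex(-x,+y) [11.6 56.5]
top red 349.55 214.88 [ 6.1 62.2] 226.0
top yel 351.87 199.09 [60.3 43.5] 45.0
scene red 205.41 262.37 [ 8.9 56. ] 800.0
scene yel 220.12 272.98 [59.3 53.5] 82.0
```

>>> servo_tool(
  steps=[
    [1,[-0.04,0,0],[0,0,0]],
    [1,[-0.08,0,0],[0,0,0]],
    [1,[-0.12,0,0],[0,0,0]],
    [1,[-0.15,0,0],[0,0,0]],
    [1,[-0.15,0,0],[0,0,0]],
  ],
)

```text
clock: 21.6
tool_pos: [0.537, -0.314, 0.091]
tcp_rot: [0.001, 0.997, 0.083, 0.003]
force: [13.9, -1.6, -2.1]
grip_width: 0.0097
```

Run:
```python
from h import *
s=viewer.camera('scene');s2=viewer.camera('scene')
c=cv2.resize(s[250:275,190:220,::-1],None,fx=24,fy=24,interpolation=cv2.INTER_NEAREST);cv2.imwrite("pics/s22.png",c)
t=viewer.camera('top');crop(t,330,175,390,235,10,'t22.png')
go(.603,-.302,.087,9.5)
```

```text
t 21.75 tcp [ 0.5372 -0.314   0.091 ] width 0.0096 F [13.3 -1.3 -2.8] j6 -0.75
shift [ 0.668 -0.009  0.044] turn [ 0.0007 -0.002   0.0003] rows_min 1.3
```

View pics/s22.png

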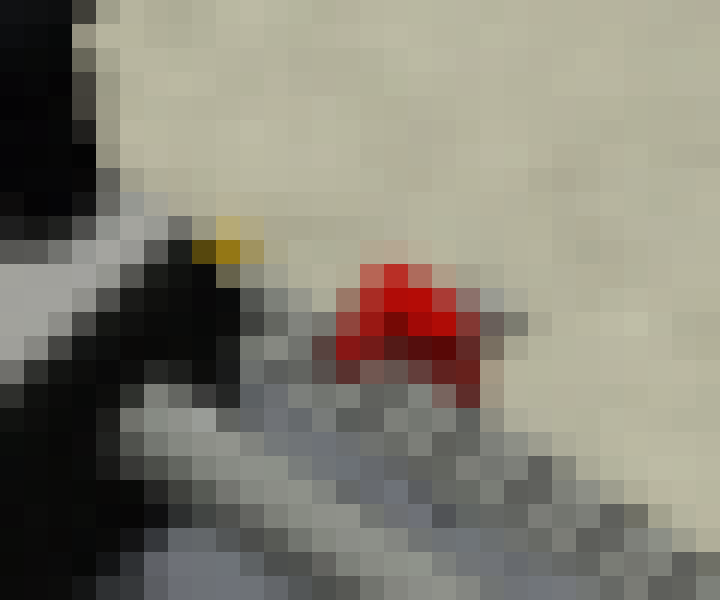

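View pics/t22.png

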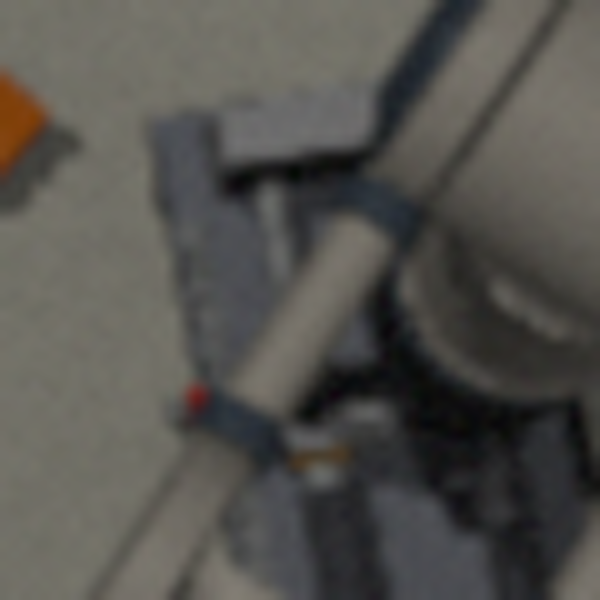

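>>> servo_tool(
  steps=[
    [1,[0.05,0,0],[0,0,0]],
    [1,[0.1,0,0],[0,0,0]],
    [1,[0.155,0,0],[0,0,0]],
    [1,[0.155,0,0],[0,0,0]],
    [1,[0.155,0,0],[0,0,0]],
  ],
)

```text
clock: 22.25
tool_pos: [0.5524, -0.3114, 0.091]
tcp_rot: [0.001, 0.997, 0.083, 0.003]
force: [12.5, -0.5, -2.4]
grip_width: 0.0094
```

Run:
```python
from h import *
s=viewer.camera('scene')
c=cv2.resize(s[250:275,190:220,::-1],None,fx=24,fy=24,interpolation=cv2.INTER_NEAREST);cv2.imwrite("pics/s23.png",c)
crop(s,125,100,385,300,3,'s24.png')
st=status.sense();a=np.radians(9.5);print("local x mm",(st["tool_pos"][:2]-[.545,-.312])@[np.cos(a),np.sin(a)]*1e3)
go(.603,-.302,.087,9.5)
```

```text
local x mm 7.407491966420874
t 22.30 tcp [ 0.5524 -0.3113  0.091 ] width 0.0095 F [12.1 -1.2 -2.1] j6 -0.74
shift [ 0.514 -0.008  0.043] turn [ 0.0006 -0.0018  0.0003] rows_min 1.0
```

View pics/s23.png

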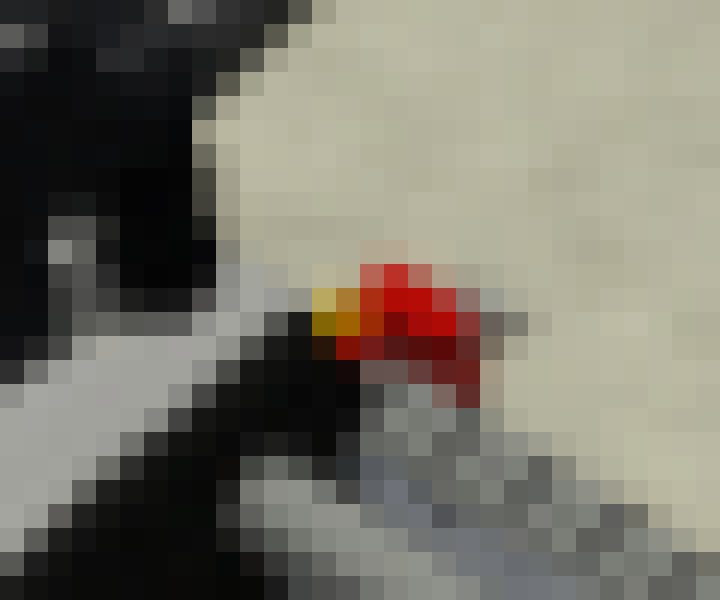

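View pics/s24.png

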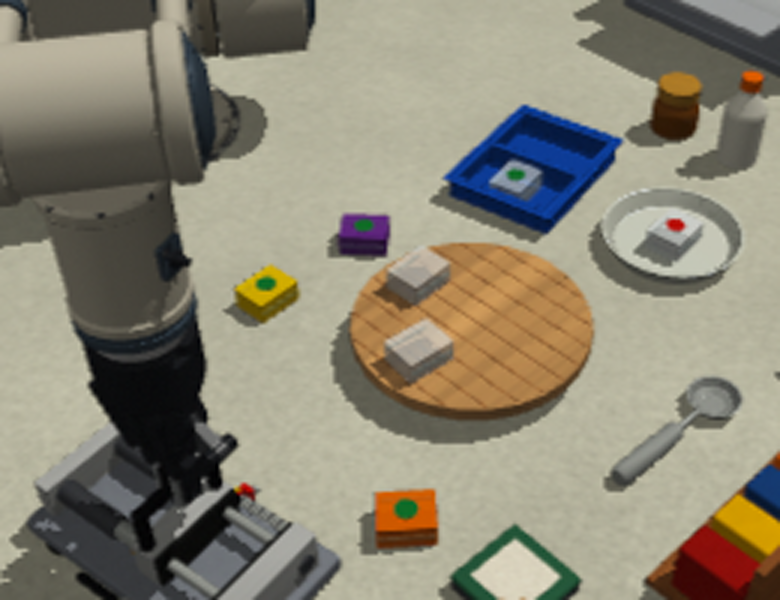

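>>> servo_tool(
  steps=[
    [1,[0.005,0,0],[0,0,0]],
    [1,[0.005,0,0],[0,0,0]],
    [1,[0.005,0,0],[0,0,0]],
    [1,[0.005,0,0],[0,0,0]],
    [1,[0.005,0,0],[0,0,0]],
  ],
)

```text
clock: 22.8
tool_pos: [0.5526, -0.3113, 0.091]
tcp_rot: [0.001, 0.997, 0.083, 0.003]
force: [12.3, -0.6, -1.6]
grip_width: 0.0095
```

>>> servo_tool(
  steps=[
    [1,[0,0,0],[0,0,0]],
    [1,[0,0,0],[0,0,0]],
    [1,[0,0,0],[0,0,0]],
    [1,[0,0,0],[0,0,0]],
    [1,[0,0,0],[0,0,0]],
  ],
)

```text
clock: 23.3
tool_pos: [0.5526, -0.3114, 0.091]
tcp_rot: [0.001, 0.997, 0.083, 0.003]
force: [11.5, -0.5, -1.2]
grip_width: 0.0091
```

Run:
```python
from h import *
t=viewer.camera('top');crop(t,160,170,320,290,5,'t25.png')
st=status.sense();a=np.radians(9.5);print("local x mm",(st["tool_pos"][:2]-[.545,-.312])@[np.cos(a),np.sin(a)]*1e3,st["force"],st["grip_width"])
```

```text
local x mm 7.6393353261737555 [11.45252734 -0.8721738  -1.00923102] 0.009746696025284681
```

View pics/t25.png

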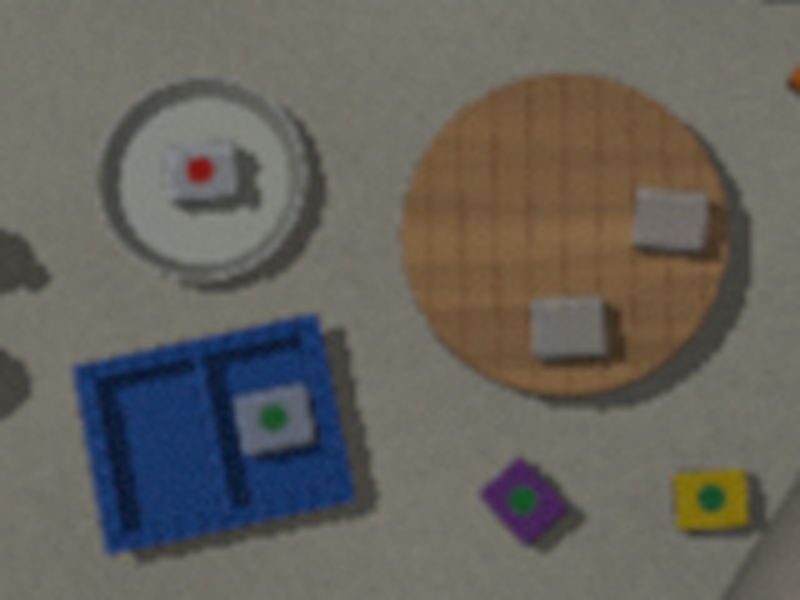

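```bash
python3 -c "
from cell import robot
print(robot.sign_off())"
```

```text
the job is handed in; nothing more can be done
None
```

I set both dotted blocks down and pulled the jaw open to the red index, then handed the job in at about 23 s with the gripper still holding the handle. No verdict was reported.

- **Blocks:** The last top picture shows the green-dot block flat in the mold's −y pocket and the red-dot block flat near the middle of the dish, both dot up. Each was lowered until I felt a light contact, then released. The two plain blocks are still on the turntable. The look-alikes, the mold and the dish had not visibly moved in the last pictures.
- **Jaw:** It is held by the bow handle with a 70 N grip, pulled open about 52 mm, with a spring pull of 11–12 N. That force fits the stated spring for about that opening.
- **Checks that disagreed:**
  - **Index position:** The two cameras put the index a few mm apart. The top view gave about 6–8 mm and the scene view about 7–11 mm, against the pointer at 7.6 mm, all along the holder's axis. I chose a spot between them, so the pointer should be within 5 mm of the index, but I could not confirm it to the millimetre. The arm hid the pointer from the top camera at the end.
  - **Finger opening:** It read about 9.5 mm on the 12 mm bar. In the pictures the jaw followed every pull without slipping.

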